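# Crib-stack the glass-epoxy bars on the oven carrier and lock it

## Task

The bars on the bench are to be dried in the oven: stack all of them on the carrier plate as an open crib, two bars to a layer, the first two on the two marked strips, and each further layer laid crosswise on the one below with the same gap between its bars, square and centred (an odd last bar lies on top in either of its layer's two places). When the crib stands, swing the keeper bar shut until it snaps into its detent, and only then slide the transport lock to its end stop. Leave the other things on the bench where they are.

Things in the scene. Friction and masses are not known exactly. Their poses are not given: they have to be found in the camera images.
- carrier: Oven carrier, fixed: an aluminium plate 200 x 205 mm, 10 mm thick, lying on the table, with the keeper bar along its left side (hinge at the far end) and the transport lock along its near edge. Origin on its underside, axes as the stack's.
- stack (a point): Centre of the stacking place, on the carrier plate's top face, z up. Two dark strips, 110 x 22 mm, mark where the first two bars lie: they run along this point's x, at y = +32 and -32 mm. The second layer's bars run along y, at x = +32 and -32 mm; the third layer lies as the first, the fourth as the second.
- keeper (a joint): Angle of the keeper bar, rad: 0 = shut at its stop, parallel to the stack's x, its free end towards -x; grows to 1.3 as that end swings out to +y (left). From about 0.12 to 0.06 a nub under the bar rides over a sprung ball (2 to 4 N at the knob); past it the bar is in its detent and rests at 0 to 0.02. It stays where it is left.
- keeper_knob (a point): Centre (half-way up) of the upright black round knob on the keeper bar, 18 mm diameter, 40 mm high, standing on the bar's top face; 145 mm from the hinge axis. Top of the bar is 20 mm below this point. The bar is 13 mm wide and 12 mm thick and reaches 25 mm beyond the knob.
- keeper_hinge (a point): The keeper bar's upright hinge axis, at the bar's mid height. A steel pin there stands 20 mm above this point.
- lock (a joint): Travel of the transport lock, m: 0 = withdrawn, 0.060 = home against its end stop, its bolt over the shut keeper bar's end. It slides along the near edge of the carrier towards the stack's +y (left), with 1.5 N of friction, and stays where it is left.
- lock_knob (a point): Middle of the black upright grip of the transport lock, 18 mm (along the stack's x) by 16 mm (along y), its top 18 mm above this point; a flat steel bolt reaches from its foot towards +y, its top face 16 mm below this point.
- spool: Solder spool, 62 mm diameter, 44 mm high, standing; not part of the job. Origin at the centre of its underside.
- cutters: Yellow-handled side cutters lying flat, about 90 mm long; not part of the job. Origin at the pivot, on the table.
- pcb: Small assembled circuit board, 60 x 45 mm, lying flat; not part of the job. Origin at the centre of its underside.
- bar1_mid (a point): Centre of a glass-epoxy bar, 110 x 22 x 16 mm (its own x, y, z), 70 g, khaki; lies flat on the table at the start. All bars are alike. May be absent.
- bar2_mid (a point): Centre of a glass-epoxy bar, 110 x 22 x 16 mm (its own x, y, z), 70 g, khaki; lies flat on the table at the start. All bars are alike. May be absent.
- bar3_mid (a point): Centre of a glass-epoxy bar, 110 x 22 x 16 mm (its own x, y, z), 70 g, khaki; lies flat on the table at the start. All bars are alike. May be absent.
- bar4_mid (a point): Centre of a glass-epoxy bar, 110 x 22 x 16 mm (its own x, y, z), 70 g, khaki; lies flat on the table at the start. All bars are alike. May be absent.
- bar5_mid (a point): Centre of a glass-epoxy bar, 110 x 22 x 16 mm (its own x, y, z), 70 g, khaki; lies flat on the table at the start. All bars are alike. May be absent.
- bar6_mid (a point): Centre of a glass-epoxy bar, 110 x 22 x 16 mm (its own x, y, z), 70 g, khaki; lies flat on the table at the start. All bars are alike. May be absent.
- bar7_mid (a point): Centre of a glass-epoxy bar, 110 x 22 x 16 mm (its own x, y, z), 70 g, khaki; lies flat on the table at the start. All bars are alike. May be absent.
- bar8_mid (a point): Centre of a glass-epoxy bar, 110 x 22 x 16 mm (its own x, y, z), 70 g, khaki; lies flat on the table at the start. All bars are alike. May be absent.
There are look-alikes about, which are no part of the job. Leave any blue or red look-alike of the part that bears bar4_mid alone.

How it is judged:
On the way, in this order (a step that is already met when the one before it is completed fails the run):
1. all bars stand stacked crosswise on the carrier ((((z of bar1_mid in the frame of stack between 0.003 and 0.013 m or z of bar1_mid in the frame of stack between 0.035 and 0.045 m) and x of bar1_mid in the frame of stack between -0.014 and 0.014 m and (y of bar1_mid in the frame of stack between -0.046 and -0.018 m or y of bar1_mid in the frame of stack between 0.018 and 0.046 m) and angle between the x axis of bar1_mid and the x axis of stack, either way round below 0.2 rad) or ((z of bar1_mid in the frame of stack between 0.019 and 0.029 m or z of bar1_mid in the frame of stack between 0.051 and 0.061 m) and y of bar1_mid in the frame of stack between -0.014 and 0.014 m and (x of bar1_mid in the frame of stack between -0.046 and -0.018 m or x of bar1_mid in the frame of stack between 0.018 and 0.046 m) and angle between the x axis of bar1_mid and the y axis of stack, either way round below 0.2 rad)) and (((z of bar2_mid in the frame of stack between 0.003 and 0.013 m or z of bar2_mid in the frame of stack between 0.035 and 0.045 m) and x of bar2_mid in the frame of stack between -0.014 and 0.014 m and (y of bar2_mid in the frame of stack between -0.046 and -0.018 m or y of bar2_mid in the frame of stack between 0.018 and 0.046 m) and angle between the x axis of bar2_mid and the x axis of stack, either way round below 0.2 rad) or ((z of bar2_mid in the frame of stack between 0.019 and 0.029 m or z of bar2_mid in the frame of stack between 0.051 and 0.061 m) and y of bar2_mid in the frame of stack between -0.014 and 0.014 m and (x of bar2_mid in the frame of stack between -0.046 and -0.018 m or x of bar2_mid in the frame of stack between 0.018 and 0.046 m) and angle between the x axis of bar2_mid and the y axis of stack, either way round below 0.2 rad)) and (((z of bar3_mid in the frame of stack between 0.003 and 0.013 m or z of bar3_mid in the frame of stack between 0.035 and 0.045 m) and x of bar3_mid in the frame of stack between -0.014 and 0.014 m and (y of bar3_mid in the frame of stack between -0.046 and -0.018 m or y of bar3_mid in the frame of stack between 0.018 and 0.046 m) and angle between the x axis of bar3_mid and the x axis of stack, either way round below 0.2 rad) or ((z of bar3_mid in the frame of stack between 0.019 and 0.029 m or z of bar3_mid in the frame of stack between 0.051 and 0.061 m) and y of bar3_mid in the frame of stack between -0.014 and 0.014 m and (x of bar3_mid in the frame of stack between -0.046 and -0.018 m or x of bar3_mid in the frame of stack between 0.018 and 0.046 m) and angle between the x axis of bar3_mid and the y axis of stack, either way round below 0.2 rad)) and (((z of bar4_mid in the frame of stack between 0.003 and 0.013 m or z of bar4_mid in the frame of stack between 0.035 and 0.045 m) and x of bar4_mid in the frame of stack between -0.014 and 0.014 m and (y of bar4_mid in the frame of stack between -0.046 and -0.018 m or y of bar4_mid in the frame of stack between 0.018 and 0.046 m) and angle between the x axis of bar4_mid and the x axis of stack, either way round below 0.2 rad) or ((z of bar4_mid in the frame of stack between 0.019 and 0.029 m or z of bar4_mid in the frame of stack between 0.051 and 0.061 m) and y of bar4_mid in the frame of stack between -0.014 and 0.014 m and (x of bar4_mid in the frame of stack between -0.046 and -0.018 m or x of bar4_mid in the frame of stack between 0.018 and 0.046 m) and angle between the x axis of bar4_mid and the y axis of stack, either way round below 0.2 rad)) and (((z of bar5_mid in the frame of stack between 0.003 and 0.013 m or z of bar5_mid in the frame of stack between 0.035 and 0.045 m) and x of bar5_mid in the frame of stack between -0.014 and 0.014 m and (y of bar5_mid in the frame of stack between -0.046 and -0.018 m or y of bar5_mid in the frame of stack between 0.018 and 0.046 m) and angle between the x axis of bar5_mid and the x axis of stack, either way round below 0.2 rad) or ((z of bar5_mid in the frame of stack between 0.019 and 0.029 m or z of bar5_mid in the frame of stack between 0.051 and 0.061 m) and y of bar5_mid in the frame of stack between -0.014 and 0.014 m and (x of bar5_mid in the frame of stack between -0.046 and -0.018 m or x of bar5_mid in the frame of stack between 0.018 and 0.046 m) and angle between the x axis of bar5_mid and the y axis of stack, either way round below 0.2 rad)) and (((z of bar6_mid in the frame of stack between 0.003 and 0.013 m or z of bar6_mid in the frame of stack between 0.035 and 0.045 m) and x of bar6_mid in the frame of stack between -0.014 and 0.014 m and (y of bar6_mid in the frame of stack between -0.046 and -0.018 m or y of bar6_mid in the frame of stack between 0.018 and 0.046 m) and angle between the x axis of bar6_mid and the x axis of stack, either way round below 0.2 rad) or ((z of bar6_mid in the frame of stack between 0.019 and 0.029 m or z of bar6_mid in the frame of stack between 0.051 and 0.061 m) and y of bar6_mid in the frame of stack between -0.014 and 0.014 m and (x of bar6_mid in the frame of stack between -0.046 and -0.018 m or x of bar6_mid in the frame of stack between 0.018 and 0.046 m) and angle between the x axis of bar6_mid and the y axis of stack, either way round below 0.2 rad)) and (((z of bar7_mid in the frame of stack between 0.003 and 0.013 m or z of bar7_mid in the frame of stack between 0.035 and 0.045 m) and x of bar7_mid in the frame of stack between -0.014 and 0.014 m and (y of bar7_mid in the frame of stack between -0.046 and -0.018 m or y of bar7_mid in the frame of stack between 0.018 and 0.046 m) and angle between the x axis of bar7_mid and the x axis of stack, either way round below 0.2 rad) or ((z of bar7_mid in the frame of stack between 0.019 and 0.029 m or z of bar7_mid in the frame of stack between 0.051 and 0.061 m) and y of bar7_mid in the frame of stack between -0.014 and 0.014 m and (x of bar7_mid in the frame of stack between -0.046 and -0.018 m or x of bar7_mid in the frame of stack between 0.018 and 0.046 m) and angle between the x axis of bar7_mid and the y axis of stack, either way round below 0.2 rad)) and (((z of bar8_mid in the frame of stack between 0.003 and 0.013 m or z of bar8_mid in the frame of stack between 0.035 and 0.045 m) and x of bar8_mid in the frame of stack between -0.014 and 0.014 m and (y of bar8_mid in the frame of stack between -0.046 and -0.018 m or y of bar8_mid in the frame of stack between 0.018 and 0.046 m) and angle between the x axis of bar8_mid and the x axis of stack, either way round below 0.2 rad) or ((z of bar8_mid in the frame of stack between 0.019 and 0.029 m or z of bar8_mid in the frame of stack between 0.051 and 0.061 m) and y of bar8_mid in the frame of stack between -0.014 and 0.014 m and (x of bar8_mid in the frame of stack between -0.046 and -0.018 m or x of bar8_mid in the frame of stack between 0.018 and 0.046 m) and angle between the x axis of bar8_mid and the y axis of stack, either way round below 0.2 rad))), for 0.5 s.
2. the keeper bar is shut in its detent (value of joint keeper below 0.04 rad), for 0.2 s.
3. the transport lock is home (value of joint lock above 0.055 m), for 0.2 s.
At the end, for the whole second after the job is handed in: Every bar lies in a place of the crib (layers 1 and 3 along the marked strips, 2 and 4 across), within 14 mm along each stack axis, 5 mm in height, 0.2 rad in direction; the keeper bar is within 0.04 rad of shut; the lock is at 0.055 m or more (all of step 1 and value of joint keeper below 0.04 rad and value of joint lock above 0.055 m); the robot touches nothing.
It fails at once if the transport lock is slid home with the keeper bar open (value of joint lock above 0.045 m and value of joint keeper above 0.1 rad).
It fails at once if the solder spool is moved by more than 50 mm (distance of spool from where it was at the start of the episode above 0.05 m).
It fails at once if the side cutters is moved by more than 50 mm (distance of cutters from where it was at the start of the episode above 0.05 m).
It fails at once if the small circuit board is moved by more than 50 mm (distance of pcb from where it was at the start of the episode above 0.05 m).
Of bar1, bar2, bar3, bar4, bar5, bar6, bar7, bar8 only 6 to 8 are there at a start; the rules pass over those that are not, and their reading is None.
At some moment in a run one of bar1, bar2, bar3, bar4, bar5, bar6, bar7, bar8 may be knocked a few centimetres aside while the robot is not near it.
Once in a run the grip may slacken for a moment while it holds something.
It also fails if it takes over 210 s, if anything falls off the work surface, if the arm or the gripper's body presses on something with over 40 N, if the wrist force passes 120 N, or if a joint passes its speed limit or range.

## Robot

A 6-joint arm with a two-finger parallel gripper is mounted at the origin on the work surface. World frame = base frame: x ahead of the robot, y to its left, z up, the work surface at z = 0. Lengths are in m, angles in rad, forces in N, time in s.
With the tool pointing down it reaches from about 0.225 to 0.875 m from the base axis. Payload 3.4 kg.
Tool frame: the origin (TCP) lies midway between the tips of the shut fingers; the grasp point (between the pads) lies 19 mm behind it (manip.grasp_offset is the distance from the TCP to the grasp point, in m); x points along the fingers, y is the direction in which the jaws open and shut, and the axes are right-handed (so a half turn about x gives the same grasp; the last joint's range is limited). The gripper opens to 85 mm and grips with 20 to 120 N. Pads are 22 mm wide; open, the fingers measure 114 mm over their backs; the gripper's body (76 mm by 85 mm) begins 54 mm behind the grasp point. The pads swing forward as they close: fully open they stand 13 mm farther back than shut.
Start: joints at [1.028, 0.276, 1.505, -0, 1.361, -0.121], TCP at [0.235, 0.525, 0.231] pointing down, gripper open.
Joint ranges: [-2.89, 2.89], [-0.75, 2.08], [0.22, 2.7], [-1.18, 4.32], [0.11, 2.71], [-2.7, 2.7]. Speed limits (rad/s): [2.57, 2.57, 3.14, 3.14, 3.14, 3.14].

## Interface

Orientations are given as a unit quaternion [w, x, y, z].
In Python, from rig import manip gives the robot as it stands.
- The arm moves only by the shell command python3 -m creep 'ROWS' [OPENING] [FORCE]. ROWS is a JSON object of lists of equal length, an entry for each row: "delta_pos": the shift along the tool's x, y, z in cm, a list of three; "dr": the turn, a rotation vector about the tool's x, y, z in rad, a list of three. In form: {"delta_pos": [[dx, dy, dz], ...], "dr": [[rx, ry, rz], ...]}. A call has 1 to 10 rows; each row is the pose to reach, as a shift and turn from the pose commanded when the call began, along the tool's axes at that moment; what a row does not reach only later rows make up. A row lasts 1/10 s, in which the tool goes at most 50 mm and 8.59 degrees, less where a joint would pass 70% of its speed; a pose out of reach is approached as far as the arm can. A call with a gripper value outside its range is refused whole. OPENING is the opening, from -1 (shut) to 1 (fully open), set as the call begins (- or left out, the last holds). The fingers move at their own pace and stop on an object; FORCE is the grip in N (left out, the last holds). Time passes only in rows, so rows that repeat a pose let the fingers close. It gives the time, the measured TCP pose, the force and the opening at its end, in the units of the state.
- manip.get_state(): the state, without advancing time (a new reading comes with each control period).
- manip.get_image(name): name is "scene" or "top" or "wrist"; returns a dict with "pixels" (420x560x3 uint8, blue, green, red), "depth" (420x560 float32, m along the optical axis (not along the pixel's ray), 0 where there is no reading), "intrinsics" (3x3 intrinsics, pixels), "k1" (the pictures are not rectified: a ray, as slopes to the right and down, at radius r is drawn at 1 + k1 r^2 times it, then the intrinsics apply), "rvec" (rotation vector, rad) and "tvec" (3), from world to camera coordinates, as OpenCV has them. Camera axes: x right, y down, z forward; pixel columns grow to the right and rows downward; lengths in m; the calibration is good to about 2 mm. A picture is of the moment at which its call begins.
- manip.sign_off(): hands the job in, once; it reports no verdict.
The state is a dict: "clock": time; "qpos": joint angles; "qd": joint speeds; "effort": joint torques, N m; "position": TCP position; "ee_rot": TCP orientation; "contact_force": force on the tool from outside, world axes, zero at the start; "moment": the same for the moment, N m; "width": finger opening in m.
Only numpy, scipy, OpenCV 4.12 (cv2) and the standard library are available. Lean on these libraries where they do the work, as an engineer would, in place of code of your own. Each camera call takes 0.05 s, during which the arm holds its last target. There are 200 camera calls.

## Working session

There is one attempt and no reset: what is moved stays moved. The work goes in short steps, Python scripts to look and compute and a shell command to move; the robot and the scene stay as the last step left them, time stands still between calls to the robot, and variables do not carry over. Pictures are saved under pics/ and viewed, about 12 in all and at most 16, crops included, and the job is handed in when it is done.

```bash
ls; mkdir -p pics
cat > h.py <<'E'
import numpy as np,cv2
from rig import manip
from scipy.spatial.transform import Rotation as R
def img(n):
    d=manip.get_image(n); d['R']=cv2.Rodrigues(np.array(d['rvec'],float))[0]; d['t']=np.array(d['tvec'],float).ravel(); return d
def rays(d,px):
    K=np.array(d['intrinsics'],float); px=np.atleast_2d(px).astype(float)
    q=np.c_[(px[:,0]-K[0,2])/K[0,0],(px[:,1]-K[1,2])/K[1,1]]; s=q.copy()
    for _ in range(20): s=q/(1+d['k1']*(s**2).sum(1,keepdims=True))
    return np.c_[s,np.ones(len(s))]
def onplane(d,px,z):
    r=rays(d,px)@d['R']; c=-d['R'].T@d['t']
    return c+r*((z-c[2])/r[:,2])[:,None]
def cloud(d):
    h,w=d['depth'].shape; u,v=np.meshgrid(np.arange(w),np.arange(h))
    r=rays(d,np.c_[u.ravel(),v.ravel()])*d['depth'].reshape(-1,1)
    return ((r-d['t'])@d['R']).reshape(h,w,3)
E
python3 - <<'E'
from h import *
for n in ('top','scene'):
    d=img(n); cv2.imwrite(f'pics/{n}0.png',d['pixels']); print(n,d['intrinsics'],d['k1'],-d['R'].T@d['t'])
print(manip.get_state())
E
```

```text
pics
top [[392.76994447   0.         282.76572458]
 [  0.         392.76994447 209.63331927]
 [  0.           0.           1.        ]] -0.039810432530375195 [ 0.48104978 -0.01746019  1.10249277]
scene [[461.55015477   0.         279.04465906]
 [  0.         461.55015477 211.40764   ]
 [  0.           0.           1.        ]] -0.1359655990955751 [1.2430023  0.37017893 0.64757196]
{'clock': 0.1, 'qpos': array([ 1.02796993e+00,  2.76555741e-01,  1.50602965e+00, -5.53861035e-06,
        1.36069335e+00, -1.21023833e-01]), 'qd': array([ 7.83184669e-04, -3.25621771e-03, -2.75049475e-03, -8.26554945e-05,
        2.69485548e-03, -6.98721951e-04]), 'effort': array([ 2.02811323e-03, -4.17703092e+01, -2.46404225e+01,  2.29066991e-04,
        5.69139433e-03,  2.55960714e-05]), 'position': array([0.23517899, 0.52418207, 0.23050332]), 'ee_rot': array([ 0.69124655,  0.14746199,  0.69163144, -0.1485904 ]), 'contact_force': array([-0.24102618, -0.07966294, -0.80278425]), 'moment': array([-0.03720081,  0.02231524, -0.10889095]), 'width': 0.08516566875265764}
```

View pics/top0.png

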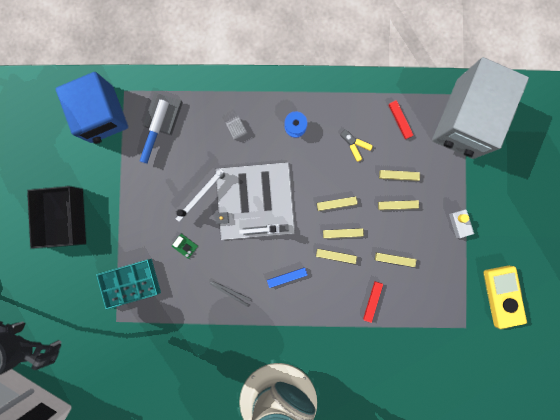

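View pics/scene0.png

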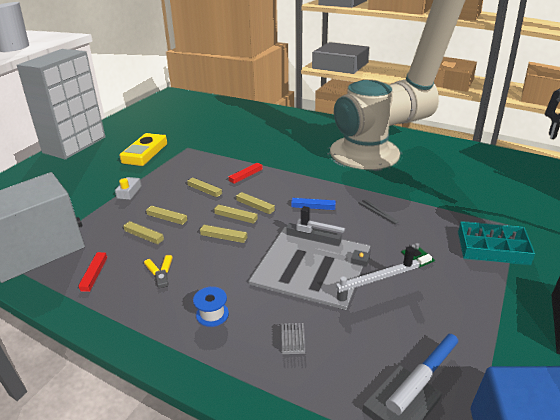

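```bash
cat >> h.py <<'E'
def bars(d,zmax=0.0,show=True):
    """khaki blobs on table: list of (x,y,angle of long axis,L,W)"""
    hsv=cv2.cvtColor(d['pixels'],cv2.COLOR_BGR2HSV)
    m=cv2.inRange(hsv,(20,60,90),(32,190,255))
    C=cloud(d); out=[]
    n,lab,st,ce=cv2.connectedComponentsWithStats(m)
    for i in range(1,n):
        if st[i,4]<60: continue
        v,u=np.nonzero(lab==i); zz=np.median(C[v,u,2])
        p=onplane(d,np.c_[u,v],max(zz,0))[:,:2]
        (c,s,a)=cv2.minAreaRect((p*1000).astype(np.float32)); a=np.radians(a)
        if s[0]<s[1]: a+=np.pi/2; s=s[::-1]
        mx=p.mean(0)
        out.append((mx[0],mx[1],(a+np.pi/2)%np.pi-np.pi/2,s[0],s[1],zz,ce[i]))
        if show: print(np.round(out[-1][:3],3),'LW',np.round(s,0),'z',round(float(zz),4),'px',np.round(ce[i]),st[i,4])
    return out
E
python3 - <<'E'
from h import *
d=img('top'); bars(d); C=cloud(d)
g=cv2.cvtColor(d['pixels'],cv2.COLOR_BGR2GRAY)
for (u,v) in [(243,193),(267,192),(280,180),(180,214),(222,174),(283,228),(255,230),(268,229),(270,220)]: print((u,v),np.round(C[v,u],3),g[v,u],'win zmax',round(float(C[v-4:v+5,u-4:u+5,2].max()),3))
m=((g<75)&(abs(C[...,2]-.010)<.006)).astype(np.uint8); m[:, :215]=0; m[:,300:]=0;m[:150]=0;m[250:]=0
n,lab,st,ce=cv2.connectedComponentsWithStats(m)
for i in range(1,n):
    if st[i,4]<80: continue
    v,u=np.nonzero(lab==i); p=onplane(d,np.c_[u,v],.0105)[:,:2]
    print('strip',ce[i],st[i],p.mean(0).round(4),cv2.minAreaRect((p*1000).astype(np.float32)))
im=d['pixels']
cv2.imwrite('pics/crop1.png',cv2.resize(im[150:290,160:440],(800,400),interpolation=cv2.INTER_CUBIC))
s=img('scene')['pixels'];cv2.imwrite('pics/crop2.png',cv2.resize(s[180:320,230:450],(800,509),interpolation=cv2.INTER_CUBIC))
E
```

```text
[ 0.706 -0.215 -0.772] LW [62. 49.] z 0.0125 px [359. 148.] 231
[ 0.633 -0.324  1.531] LW [112.  24.] z 0.017 px [399. 175.] 353
[ 0.551 -0.152 -1.391] LW [111.  22.] z 0.0172 px [337. 203.] 324
[ 0.549 -0.322 -1.518] LW [112.  22.] z 0.017 px [398. 205.] 334
[ 0.515 -0.49  -1.557] LW [30. 22.] z 0.0458 px [463. 218.] 86
[ 0.469 -0.169 -1.509] LW [111.  22.] z 0.0172 px [343. 233.] 325
[ 0.406 -0.151  1.406] LW [111.  22.] z 0.0176 px [336. 256.] 332
[ 0.398 -0.314  1.42 ] LW [114.  22.] z 0.0173 px [395. 259.] 334
[ 0.295 -0.608  0.2  ] LW [165.  92.] z 0.0348 px [504. 299.] 1437
(243, 193) [0.576 0.108 0.015] 78 win zmax 0.019
(267, 192) [0.58  0.042 0.012] 78 win zmax 0.018
(280, 180) [0.614 0.006 0.011] 203 win zmax 0.016
(180, 214) [0.513 0.263 0.09 ] 52 win zmax 1.102
(222, 174) [0.625 0.165 0.037] 112 win zmax 0.063
(283, 228) [ 0.48  -0.005  0.029] 81 win zmax 0.035
(255, 230) [0.474 0.07  0.055] 240 win zmax 1.102
(268, 229) [0.477 0.035 0.051] 238 win zmax 0.09
(270, 220) [0.502 0.032 0.01 ] 187 win zmax 0.049
```

View pics/crop1.png

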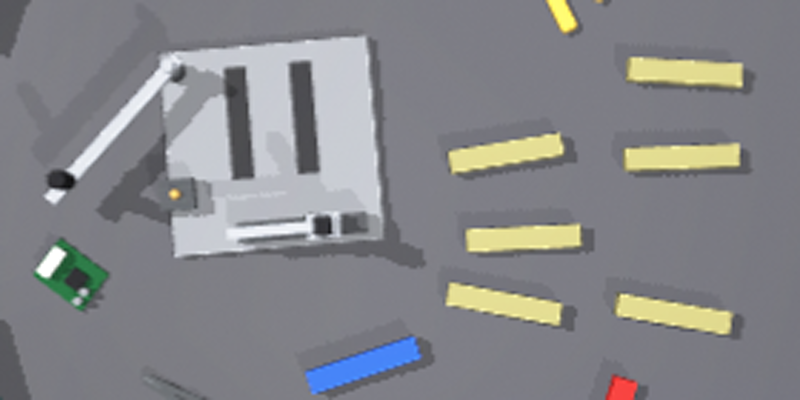

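View pics/crop2.png

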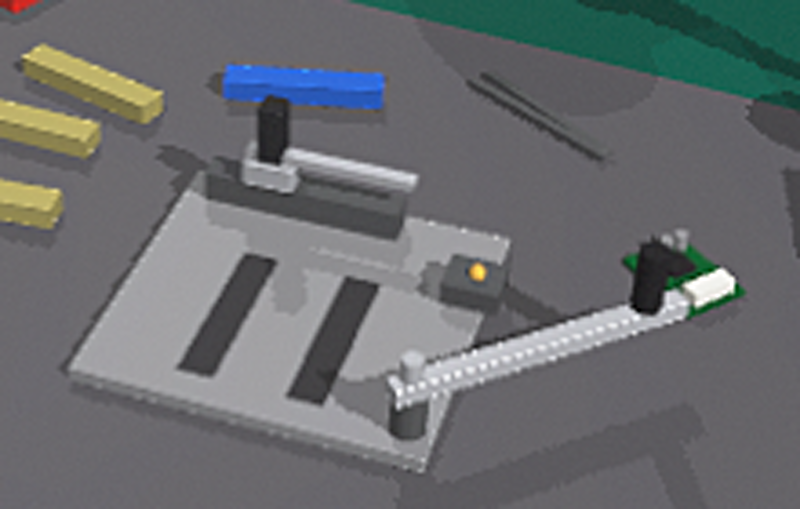

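```bash
cat >> h.py <<'E'
def pose():
    s=manip.get_state(); q=s['ee_rot']; return np.array(s['position']),R.from_quat([q[1],q[2],q[3],q[0]]),s
def plan(seq):
    """seq of (x,y,z,psi): prints the shift (cm, tool axes) and turn of each move, each from the end of the one before"""
    p,r,s=pose(); y=r.as_matrix()[:,1]
    print('t',round(s['clock'],2),'p',p.round(4),'psi',round(float(np.arctan2(y[1],y[0])),3),'w',round(s['width'],4),'F',np.round(s['contact_force'],1))
    for x in seq:
        t=np.array(x[:3]); c,n=np.cos(x[3]),np.sin(x[3])
        rt=R.from_matrix(np.array([[0,c,n],[0,n,-c],[-1,0,0]])); assert abs(np.linalg.det(rt.as_matrix())-1)<1e-6
        print(np.round(x,3),'-> dp',(r.inv().apply(t-p)*100).round(2),'dr',(r.inv()*rt).as_rotvec().round(3)); p,r=t,rt
E
python3 - <<'E'
from h import *
d=img('top')
g=cv2.cvtColor(d['pixels'],cv2.COLOR_BGR2GRAY)
for th in (95,):
  m=(g<th).astype(np.uint8); m[:, :235]=0; m[:,278:]=0;m[:165]=0;m[216:]=0
  n,lab,st,ce=cv2.connectedComponentsWithStats(m)
  for i in range(1,n):
    if st[i,4]<80: continue
    v,u=np.nonzero(lab==i); p=onplane(d,np.c_[u,v],.0102)[:,:2]
    print('strip',ce[i],st[i],p.mean(0).round(4),cv2.minAreaRect((p*1000).astype(np.float32)))
# hinge / knobs
print('hinge',onplane(d,[220.5,173],.06),'knob top',onplane(d,[181,213],.09),'lock',onplane(d,[272.7,228.4],.085))
plan([(.551,-.152,.15,.18),(.551,-.152,.004,.18)])
E
```

```text
strip [266.17283951 190.49382716] [262 172   9  39 243] [0.5843 0.0442] ((583.6557006835938, 44.0670166015625), (106.8573989868164, 17.644634246826172), 5.763258457183838)
strip [243.236 192.172] [239 174  10  39 250] [0.5787 0.1083] ((577.1734619140625, 108.42825317382812), (106.94786834716797, 18.85396957397461), 5.899873733520508)
hinge [[0.62491028 0.16464245 0.06      ]] knob top [[0.51516948 0.25998894 0.09      ]] lock [[0.47898415 0.02141023 0.085     ]]
t 0.25 p [0.2353 0.5244 0.2309] psi 1.149 w 0.0853 F [-0.7  0.5 -0. ]
[ 0.551 -0.152  0.15   0.18 ] -> dp [  8.13 -48.78  56.49] dr [0.969 0.    0.001]
[ 0.551 -0.152  0.004  0.18 ] -> dp [14.6  0.  -0. ] dr [0. 0. 0.]
```

Could be taken for bars: khaki (400,175), (337,203), (399,205), (343,233), (336,256) and (396,260) are the six wanted, all 111 x 22 mm with tops at about 17 mm. Blue (288,277) and red (401,119), (373,301) are the look-alikes to leave alone, and the close crop confirms this. Strip spacing measures 64.3 mm (64 expected) and hinge to knob 145 mm (145 expected). Starting.

```bash
python3 -m creep '{"delta_pos":[[8,-32,37],[8,-32,37],[8,-32,37],[8,-32,37],[8,-32,37],[8,-32,37],[8,-32,37],[8,-32,37],[8,-32,37],[8,-32,37]],"dr":[[0,0,0],[0,0,0],[0,0,0],[0,0,0],[0,0,0],[0,0,0],[0,0,0],[0,0,0],[0,0,0],[0,0,0]]}' 0.18 60 && python3 -m creep '{"delta_pos":[[0,-16.8,19.5],[0,-16.8,19.5],[0,-16.8,19.5],[0,-16.8,19.5],[0,-16.8,19.5],[0,-16.8,19.5],[0,-16.8,19.5],[0,-16.8,19.5],[0,-16.8,19.5],[0,-16.8,19.5]],"dr":[[0.97,0,0],[0.97,0,0],[0.97,0,0],[0.97,0,0],[0.97,0,0],[0.97,0,0],[0.97,0,0],[0.97,0,0],[0.97,0,0],[0.97,0,0]]}'
python3 - <<'E'
from h import *
d=img('wrist'); cv2.imwrite('pics/w1.png',d['pixels']); bars(d)
plan([(.551,-.152,.004,.18)])
E
```

```text
clock: 1.25
position: [0.4426, 0.079, 0.1512]
ee_rot: [0.692, 0.148, 0.691, -0.148]
contact_force: [0.5, 0.7, -0.2]
width: 0.0507
clock: 2.25
position: [0.551, -0.1514, 0.1513]
ee_rot: [0.543, 0.453, 0.543, -0.453]
contact_force: [-0.5, 0.1, -0.3]
width: 0.0502
[ 0.41  -0.152  1.401] LW [112.  27.] z 0.0162 px [111. 166.] 4457
[ 0.552 -0.152 -1.401] LW [110.  22.] z 0.0166 px [285. 197.] 3718
[ 0.472 -0.17  -1.51 ] LW [111.  25.] z 0.0164 px [184. 200.] 4040
[ 0.696 -0.206  0.521] LW [47. 19.] z 0.0124 px [434. 284.] 796
[ 0.408 -0.267  0.529] LW [39. 21.] z 0.0156 px [103. 293.] 546
[ 0.726 -0.212  1.202] LW [15. 15.] z 0.0122 px [463. 294.] 181
[ 0.548 -0.286 -1.526] LW [48. 22.] z 0.0166 px [255. 339.] 1094
[ 0.632 -0.281  1.539] LW [33. 24.] z 0.0163 px [345. 348.] 676
[ 0.395 -0.35   0.963] LW [34. 10.] z 0.0169 px [ 88. 367.] 210
t 2.3 p [ 0.551  -0.1514  0.1514] psi 0.18 w 0.0506 F [ 0.6 -0.2  0.4]
[ 0.551 -0.152  0.004  0.18 ] -> dp [ 1.474e+01 -1.000e-02  6.000e-02] dr [ 0. -0. -0.]
```

View pics/w1.png

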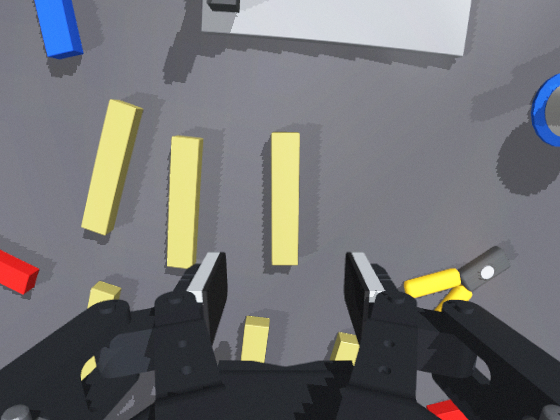

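```bash
python3 -m creep '{"delta_pos":[[5,0,0],[10,0,0],[12.5,0,0],[14,0,0],[14.6,0,0],[14.6,0,0],[14.6,0,0]],"dr":[[0,0,0],[0,0,0],[0,0,0],[0,0,0],[0,0,0],[0,0,0],[0,0,0]]}' && python3 -m creep '{"delta_pos":[[0,0,0],[0,0,0],[0,0,0],[0,0,0],[0,0,0],[0,0,0],[-2,0,0],[-7,0,0],[-12,0,0],[-14.6,0,0]],"dr":[[0,0,0],[0,0,0],[0,0,0],[0,0,0],[0,0,0],[0,0,0],[0,0,0],[0,0,0],[0,0,0],[0,0,0]]}' -1 60 && python3 -m creep '{"delta_pos":[[0,7.3,-25.1],[0,7.3,-25.1],[0,7.3,-25.1],[0,7.3,-25.1],[0,7.3,-25.1],[0,7.3,-25.1],[0,7.3,-25.1],[0,7.3,-25.1],[0,7.3,-25.1],[0,7.3,-25.1]],"dr":[[-1.486,0,0],[-1.486,0,0],[-1.486,0,0],[-1.486,0,0],[-1.486,0,0],[-1.486,0,0],[-1.486,0,0],[-1.486,0,0],[-1.486,0,0],[-1.486,0,0]]}'
python3 - <<'E'
from h import *
d=img('wrist'); cv2.imwrite('pics/w2.png',d['pixels'])
plan([(.578,.108,.015,1.666),(.578,.108,.15,1.666),(.469,-.169,.15,.07),(.469,-.169,.004,.07)])
g=cv2.cvtColor(d['pixels'],cv2.COLOR_BGR2GRAY)
C=cloud(d)
m=((g<110)&(abs(C[...,2]-.010)<.004)).astype(np.uint8)
n,lab,st,ce=cv2.connectedComponentsWithStats(m)
for i in range(1,n):
    if st[i,4]<300: continue
    v,u=np.nonzero(lab==i); p=onplane(d,np.c_[u,v],.0102)[:,:2]
    print('strip',ce[i],st[i],p.mean(0).round(4),cv2.minAreaRect((p*1000).astype(np.float32)))
E
```

```text
clock: 3.0
position: [0.552, -0.152, 0.0063]
ee_rot: [0.543, 0.453, 0.542, -0.453]
contact_force: [1.0, -0.0, 0.4]
width: 0.0504
clock: 4.0
position: [0.5529, -0.1526, 0.1558]
ee_rot: [0.545, 0.454, 0.54, -0.453]
contact_force: [0.2, -0.7, -0.3]
width: 0.0199
clock: 5.0
position: [0.578, 0.1082, 0.1513]
ee_rot: [0.706, -0.035, 0.706, 0.035]
contact_force: [0.1, 0.6, -1.2]
width: 0.0203
t 5.05 p [0.578  0.1082 0.1513] psi 1.674 w 0.0201 F [-0.1  0.8 -1.7]
[0.578 0.108 0.015 1.666] -> dp [13.63 -0.02  0.  ] dr [ 0.008 -0.    -0.   ]
[0.578 0.108 0.15  1.666] -> dp [-13.5   0.    0. ] dr [0. 0. 0.]
[ 0.469 -0.169  0.15   0.07 ] -> dp [  0.   -26.54 -13.48] dr [1.596 0.    0.   ]
[ 0.469 -0.169  0.004  0.07 ] -> dp [14.6  0.   0. ] dr [0. 0. 0.]
strip [504.73322684  18.25399361] [490   0  32  37 626] [0.4233 0.2595] ((421.6372985839844, 256.9698181152344), (26.63658905029297, 19.776344299316406), 54.093727111816406)
strip [282.01953125 136.00195312] [269 127  27  19 512] [0.5307 0.0999] ((530.7579956054688, 99.84611511230469), (13.97446346282959, 20.549060821533203), 5.718304634094238)
strip [204.21176471 191.55647059] [ 187  128   34  130 3400] [0.5823 0.0408] ((584.7447509765625, 41.03021240234375), (108.84977722167969, 21.821592330932617), 5.7125630378723145)
```

View pics/w2.png

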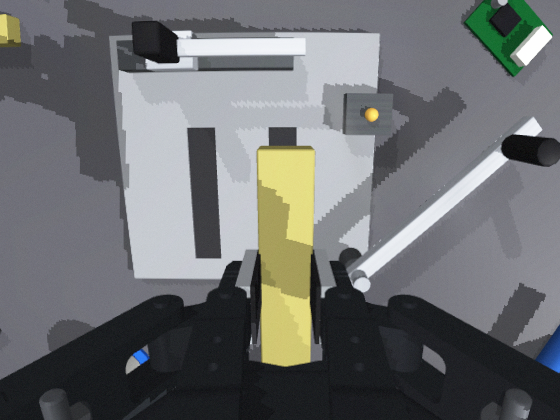

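```bash
python3 -m creep '{"delta_pos":[[5,-0.1,0],[10,-0.2,0],[12,-0.2,0],[13,-0.2,0],[13.5,-0.2,0],[13.5,-0.2,0],[13.5,-0.2,0],[13.5,-0.2,0]],"dr":[[0.005,0,0],[0.005,0,0],[0.005,0,0],[0.005,0,0],[0.005,0,0],[0.005,0,0],[0.005,0,0],[0.005,0,0]]}' && python3 -m creep '{"delta_pos":[[0,0,0],[0,0,0],[0,0,0],[0,0,0],[-3,0,0],[-8,0,0],[-13,0,0],[-13.5,0,0]],"dr":[[0,0,0],[0,0,0],[0,0,0],[0,0,0],[0,0,0],[0,0,0],[0,0,0],[0,0,0]]}' 0 && python3 -m creep '{"delta_pos":[[0,-26.5,-13.4],[0,-26.5,-13.4],[0,-26.5,-13.4],[0,-26.5,-13.4],[0,-26.5,-13.4],[0,-26.5,-13.4],[0,-26.5,-13.4],[0,-26.5,-13.4],[0,-26.5,-13.4],[0,-26.5,-13.4]],"dr":[[1.49,0,0],[1.49,0,0],[1.49,0,0],[1.49,0,0],[1.49,0,0],[1.49,0,0],[1.49,0,0],[1.49,0,0],[1.49,0,0],[1.49,0,0]]}' 0.18
python3 - <<'E'
from h import *
d=img('wrist'); bars(d); d=img('top'); print('top'); bars(d); cv2.imwrite('pics/t3.png',cv2.resize(d['pixels'][150:290,160:440],(800,400)))
plan([(.471,-.170,.005,.061)])
E
```

```text
clock: 5.85
position: [0.5796, 0.1062, 0.0175]
ee_rot: [0.707, -0.031, 0.705, 0.031]
contact_force: [0.3, 1.0, -0.1]
width: 0.0201
clock: 6.65
position: [0.5829, 0.1065, 0.1583]
ee_rot: [0.711, -0.031, 0.702, 0.032]
contact_force: [1.0, -0.2, 0.5]
width: 0.0425
clock: 7.65
position: [0.4681, -0.1699, 0.1507]
ee_rot: [0.539, 0.458, 0.539, -0.458]
contact_force: [0.1, -0.2, -0.1]
width: 0.0503
[ 0.408 -0.153  1.402] LW [110.  24.] z 0.0164 px [212. 163.] 4160
[ 0.47 -0.17 -1.51] LW [110.  22.] z 0.0166 px [286. 197.] 3733
[ 0.695 -0.206  0.473] LW [48. 27.] z 0.0125 px [527. 275.] 818
[ 0.718 -0.229  1.164] LW [50. 24.] z 0.0126 px [540. 301.] 681
[ 0.544 -0.292 -1.512] LW [55. 24.] z 0.0167 px [345. 340.] 992
[ 0.633 -0.335 -1.371] LW [49. 22.] z 0.0171 px [425. 388.] 616
top
[ 0.706 -0.215 -0.772] LW [62. 49.] z 0.0124 px [359. 148.] 231
[0.581 0.108 0.088] LW [111.  23.] z 0.0278 px [243. 191.] 329
[ 0.632 -0.324  1.527] LW [112.  24.] z 0.0169 px [399. 175.] 354
[ 0.551 -0.331 -1.518] LW [109.  23.] z 0.0172 px [401. 204.] 277
[ 0.515 -0.49  -1.557] LW [28. 22.] z 0.0453 px [463. 218.] 85
[ 0.468 -0.142 -1.556] LW [55. 22.] z 0.0177 px [333. 233.] 164
[ 0.41  -0.127  1.401] LW [63. 22.] z 0.0174 px [327. 254.] 184
[ 0.295 -0.608  0.196] LW [165.  92.] z 0.0348 px [504. 299.] 1428
t 7.75 p [ 0.4682 -0.1697  0.1508] psi 0.17 w 0.0504 F [1.  1.  0.3]
[ 0.471 -0.17   0.005  0.061] -> dp [14.58  0.28  0.08] dr [ 0.109 -0.001  0.001]
```

View pics/t3.png

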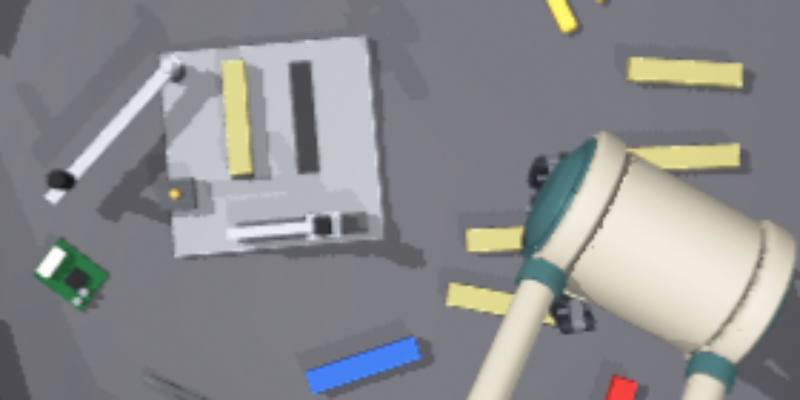

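```bash
python3 -m creep '{"delta_pos":[[5,0.2,0],[10,0.2,0],[12.5,0.2,0],[14,0.2,0],[14.6,0.2,0],[14.6,0.2,0],[14.6,0.2,0]],"dr":[[0.109,0,0],[0.109,0,0],[0.109,0,0],[0.109,0,0],[0.109,0,0],[0.109,0,0],[0.109,0,0]]}' && python3 -m creep '{"delta_pos":[[0,0,0],[0,0,0],[0,0,0],[0,0,0],[0,0,0],[0,0,0],[-2,0,0],[-7,0,0],[-12,0,0],[-14.6,0,0]],"dr":[[0,0,0],[0,0,0],[0,0,0],[0,0,0],[0,0,0],[0,0,0],[0,0,0],[0,0,0],[0,0,0],[0,0,0]]}' -1 60 && python3 -m creep '{"delta_pos":[[0,12.5,-20.6],[0,12.5,-20.6],[0,12.5,-20.6],[0,12.5,-20.6],[0,12.5,-20.6],[0,12.5,-20.6],[0,12.5,-20.6],[0,12.5,-20.6],[0,12.5,-20.6],[0,12.5,-20.6]],"dr":[[-1.49,0,0],[-1.49,0,0],[-1.49,0,0],[-1.49,0,0],[-1.49,0,0],[-1.49,0,0],[-1.49,0,0],[-1.49,0,0],[-1.49,0,0],[-1.49,0,0]]}'
python3 - <<'E'
from h import *
d=img('wrist'); bars(d)
plan([(.5835,.0435,.0165,1.666),(.5835,.0435,.15,1.666),(.407,-.152,.15,-.169),(.407,-.152,.005,-.169)])
E
```

```text
clock: 8.45
position: [0.4712, -0.1697, 0.0059]
ee_rot: [0.516, 0.484, 0.515, -0.484]
contact_force: [-0.9, -0.0, 0.4]
width: 0.0505
clock: 9.45
position: [0.4723, -0.1703, 0.1557]
ee_rot: [0.517, 0.485, 0.513, -0.484]
contact_force: [-0.3, -0.7, -0.7]
width: 0.0201
clock: 10.45
position: [0.5826, 0.0439, 0.1514]
ee_rot: [0.707, 0.005, 0.707, -0.005]
contact_force: [0.2, -0.3, 0.0]
width: 0.02
[0.507 0.163 0.08 ] LW [8. 6.] z 0.0311 px [450.  98.] 80
[0.579 0.104 0.09 ] LW [110.  24.] z 0.0264 px [364. 193.] 4187
[ 0.573  0.043 -0.014] LW [96. 22.] z 0.1614 px [285. 252.] 11541
[ 0.695 -0.207  0.211] LW [50. 35.] z 0.0127 px [ 24. 315.] 621
[ 0.722 -0.222  1.165] LW [37. 14.] z 0.013 px [ 16. 340.] 356
t 10.5 p [0.5826 0.0439 0.1514] psi 1.561 w 0.0202 F [-0.2  0.2 -0.6]
[0.584 0.044 0.016 1.666] -> dp [13.49 -0.04  0.09] dr [-0.105  0.    -0.   ]
[0.584 0.044 0.15  1.666] -> dp [-13.35   0.     0.  ] dr [0. 0. 0.]
[ 0.407 -0.152  0.15  -0.169] -> dp [  0.   -17.78 -19.43] dr [1.835 0.    0.   ]
[ 0.407 -0.152  0.005 -0.169] -> dp [14.5  0.  -0. ] dr [0. 0. 0.]
```

```bash
python3 -m creep '{"delta_pos":[[5,0,0.1],[10,0,0.1],[12,0,0.1],[13,0,0.1],[13.5,0,0.1],[13.5,0,0.1],[13.5,0,0.1],[13.5,0,0.1]],"dr":[[-0.105,0,0],[-0.105,0,0],[-0.105,0,0],[-0.105,0,0],[-0.105,0,0],[-0.105,0,0],[-0.105,0,0],[-0.105,0,0]]}' && python3 -m creep '{"delta_pos":[[0,0,0],[0,0,0],[0,0,0],[0,0,0],[-3,0,0],[-8,0,0],[-13,0,0],[-13.5,0,0]],"dr":[[0,0,0],[0,0,0],[0,0,0],[0,0,0],[0,0,0],[0,0,0],[0,0,0],[0,0,0]]}' 0 && python3 -m creep '{"delta_pos":[[0,-17.8,-19.4],[0,-17.8,-19.4],[0,-17.8,-19.4],[0,-17.8,-19.4],[0,-17.8,-19.4],[0,-17.8,-19.4],[0,-17.8,-19.4],[0,-17.8,-19.4],[0,-17.8,-19.4],[0,-17.8,-19.4]],"dr":[[1.49,0,0],[1.49,0,0],[1.49,0,0],[1.49,0,0],[1.49,0,0],[1.49,0,0],[1.49,0,0],[1.49,0,0],[1.49,0,0],[1.49,0,0]]}' 0.18
python3 - <<'E'
from h import *
d=img('wrist'); bars(d); d=img('top'); print('top'); bars(d); 
plan([(.407,-.152,.005,-.169)])
E
```

```text
clock: 11.3
position: [0.5849, 0.0437, 0.0175]
ee_rot: [0.707, -0.03, 0.705, 0.03]
contact_force: [0.9, 0.0, -0.9]
width: 0.0198
clock: 12.1
position: [0.5882, 0.0436, 0.1583]
ee_rot: [0.711, -0.031, 0.702, 0.03]
contact_force: [0.8, -0.3, -0.4]
width: 0.0425
clock: 13.1
position: [0.4052, -0.1501, 0.1509]
ee_rot: [0.538, 0.459, 0.538, -0.459]
contact_force: [1.2, -0.1, -0.1]
width: 0.0505
[0.577 0.031 0.079] LW [27.  4.] z 0.0163 px [548.   2.] 115
[ 0.407 -0.152  1.401] LW [110.  23.] z 0.0166 px [286. 199.] 3755
[ 0.676 -0.216 -1.165] LW [17. 11.] z 0.0121 px [556. 308.] 80
[ 0.404 -0.282  1.411] LW [56. 23.] z 0.0167 px [260. 337.] 1293
[ 0.625 -0.29  -0.624] LW [30.  9.] z 0.0131 px [484. 369.] 167
[ 0.623 -0.354  0.09 ] LW [18. 15.] z 0.0082 px [459. 416.] 101
top
[ 0.706 -0.215 -0.772] LW [62. 50.] z 0.0123 px [359. 148.] 231
[0.586 0.045 0.084] LW [111.  22.] z 0.0278 px [265. 189.] 327
[0.581 0.108 0.088] LW [111.  23.] z 0.0277 px [243. 191.] 328
[ 0.632 -0.324  1.527] LW [112.  24.] z 0.0172 px [399. 175.] 354
[ 0.549 -0.322 -1.518] LW [112.  23.] z 0.0172 px [398. 205.] 335
[ 0.515 -0.49  -1.557] LW [30. 22.] z 0.0457 px [463. 218.] 86
[ 0.411 -0.123  1.406] LW [57. 22.] z 0.0177 px [326. 254.] 162
[ 0.397 -0.334  1.387] LW [92. 22.] z 0.0171 px [402. 260.] 202
[ 0.295 -0.608  0.2  ] LW [164.  92.] z 0.035 px [504. 299.] 1429
t 13.2 p [ 0.4053 -0.15    0.1509] psi 0.166 w 0.0507 F [ 0.5 -0.  -0.1]
[ 0.407 -0.152  0.005 -0.169] -> dp [14.59  0.15  0.24] dr [ 0.335 -0.     0.001]
```

```bash
python3 -m creep '{"delta_pos":[[1,0.2,0.2],[4,0.2,0.2],[9,0.2,0.2],[12.5,0.2,0.2],[14,0.2,0.2],[14.6,0.2,0.2],[14.6,0.2,0.2],[14.6,0.2,0.2]],"dr":[[0.335,0,0],[0.335,0,0],[0.335,0,0],[0.335,0,0],[0.335,0,0],[0.335,0,0],[0.335,0,0],[0.335,0,0]]}' && python3 -m creep '{"delta_pos":[[0,0,0],[0,0,0],[0,0,0],[0,0,0],[0,0,0],[0,0,0],[-2,0,0],[-7,0,0],[-12,0,0],[-14.6,0,0]],"dr":[[0,0,0],[0,0,0],[0,0,0],[0,0,0],[0,0,0],[0,0,0],[0,0,0],[0,0,0],[0,0,0],[0,0,0]]}' -1 60 && python3 -m creep '{"delta_pos":[[0,16.5,-26.1],[0,16.5,-26.1],[0,16.5,-26.1],[0,16.5,-26.1],[0,16.5,-26.1],[0,16.5,-26.1],[0,16.5,-26.1],[0,16.5,-26.1],[0,16.5,-26.1],[0,16.5,-26.1]],"dr":[[-0.264,0,0],[-0.264,0,0],[-0.264,0,0],[-0.264,0,0],[-0.264,0,0],[-0.264,0,0],[-0.264,0,0],[-0.264,0,0],[-0.264,0,0],[-0.264,0,0]]}'
python3 - <<'E'
from h import *
d=img('wrist'); bars(d)
plan([(.6133,.0776,.033,.095),(.6133,.0776,.15,.095),(.397,-.314,.15,-.155),(.397,-.314,.005,-.155)])
E
```

```text
clock: 14.0
position: [0.4087, -0.1521, 0.0059]
ee_rot: [0.457, 0.54, 0.456, -0.54]
contact_force: [0.7, -0.7, 1.2]
width: 0.0503
clock: 15.0
position: [0.4096, -0.1526, 0.1557]
ee_rot: [0.459, 0.541, 0.454, -0.539]
contact_force: [1.4, 0.1, -1.2]
width: 0.0201
clock: 16.0
position: [0.6131, 0.0765, 0.1515]
ee_rot: [0.523, 0.476, 0.523, -0.476]
contact_force: [-0.1, 0.2, -0.4]
width: 0.0204
[0.508 0.164 0.068] LW [9. 8.] z 0.0305 px [149.  69.] 127
[ 0.605  0.093 -1.479] LW [98. 55.] z 0.1611 px [267. 233.] 16913
t 16.05 p [0.6133 0.0764 0.1516] psi 0.093 w 0.02 F [-0.3 -0.3 -0.3]
[0.613 0.078 0.033 0.095] -> dp [ 1.186e+01  1.000e-02 -1.200e-01] dr [-0.002  0.     0.001]
[0.613 0.078 0.15  0.095] -> dp [-11.7   0.    0. ] dr [0. 0. 0.]
[ 0.397 -0.314  0.15  -0.155] -> dp [  0.   -25.25  36.93] dr [0.25 0.   0.  ]
[ 0.397 -0.314  0.005 -0.155] -> dp [14.5  0.  -0. ] dr [0. 0. 0.]
```

```bash
python3 -m creep '{"delta_pos":[[5,0,-0.1],[9,0,-0.1],[11,0,-0.1],[11.5,0,-0.1],[11.8,0,-0.1],[11.8,0,-0.1],[11.8,0,-0.1],[11.8,0,-0.1]],"dr":[[0,0,0],[0,0,0],[0,0,0],[0,0,0],[0,0,0],[0,0,0],[0,0,0],[0,0,0]]}' && python3 -m creep '{"delta_pos":[[0,0,0],[0,0,0],[0,0,0],[0,0,0],[-3,0,0],[-8,0,0],[-11.8,0,0],[-11.8,0,0]],"dr":[[0,0,0],[0,0,0],[0,0,0],[0,0,0],[0,0,0],[0,0,0],[0,0,0],[0,0,0]]}' 0 && python3 -m creep '{"delta_pos":[[0,-10.2,39.2],[0,-10.2,39.2],[0,-10.2,39.2],[0,-10.2,39.2],[0,-10.2,39.2],[0,-10.2,39.2],[0,-10.2,39.2],[0,-10.2,39.2],[0,-10.2,39.2],[0,-10.2,39.2]],"dr":[[0.042,0,0],[0.042,0,0],[0.042,0,0],[0.042,0,0],[0.042,0,0],[0.042,0,0],[0.042,0,0],[0.042,0,0],[0.042,0,0],[0.042,0,0]]}' 0.18
python3 - <<'E'
from h import *
d=img('wrist'); bars(d); d=img('top'); print('top'); bars(d); cv2.imwrite('pics/t5.png',cv2.resize(d['pixels'][150:290,160:440],(800,400)))
plan([(.549,-.322,.005,.053)])
E
```

```text
clock: 16.85
position: [0.6153, 0.0788, 0.0348]
ee_rot: [0.524, 0.476, 0.522, -0.475]
contact_force: [1.0, 0.4, -0.9]
width: 0.0205
clock: 17.65
position: [0.6185, 0.079, 0.1578]
ee_rot: [0.526, 0.479, 0.52, -0.473]
contact_force: [0.5, 0.3, 0.2]
width: 0.0429
clock: 18.65
position: [0.5491, -0.3224, 0.15]
ee_rot: [0.512, 0.487, 0.513, -0.487]
contact_force: [0.4, 0.1, 0.2]
width: 0.05
[ 0.693 -0.208  0.469] LW [52. 17.] z 0.0121 px [479.  60.] 1225
[ 0.719 -0.23   1.114] LW [51. 19.] z 0.0123 px [507.  93.] 1036
[ 0.403 -0.316  1.415] LW [111.  28.] z 0.0161 px [104. 180.] 4465
[ 0.55  -0.324 -1.52 ] LW [110.  22.] z 0.0166 px [286. 198.] 3737
[ 0.632 -0.323  1.526] LW [110.  26.] z 0.0165 px [387. 203.] 3889
top
[ 0.706 -0.215 -0.772] LW [62. 50.] z 0.0122 px [359. 148.] 231
[ 0.591  0.077 -1.479] LW [112. 111.] z 0.0295 px [254. 187.] 861
[ 0.633 -0.317  1.531] LW [100.  24.] z 0.017 px [396. 175.] 305
[ 0.549 -0.319 -1.556] LW [108.  22.] z 0.0171 px [397. 205.] 313
[ 0.515 -0.49  -1.557] LW [28. 22.] z 0.0452 px [463. 218.] 85
[ 0.404 -0.284  1.42 ] LW [55. 22.] z 0.017 px [384. 257.] 151
[ 0.292 -0.61   0.2  ] LW [164.  92.] z 0.0352 px [505. 301.] 1356
t 18.75 p [ 0.5497 -0.3199  0.1505] psi 0.053 w 0.0504 F [-0.1  0.3 -0.1]
[ 0.549 -0.322  0.005  0.053] -> dp [14.55 -0.06  0.24] dr [ 0.    -0.002  0.001]
```

View pics/t5.png

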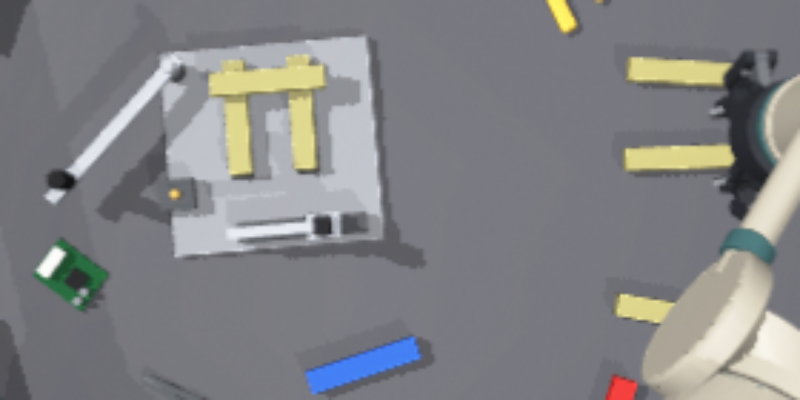

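```bash
python3 -m creep '{"delta_pos":[[5,0,0.3],[10,0,0.3],[12.5,0,0.3],[14,0,0.3],[14.6,0,0.3],[14.6,0,0.3],[14.6,0,0.3]],"dr":[[0,0,0],[0,0,0],[0,0,0],[0,0,0],[0,0,0],[0,0,0],[0,0,0]]}' && python3 -m creep '{"delta_pos":[[0,0,0],[0,0,0],[0,0,0],[0,0,0],[0,0,0],[0,0,0],[-2,0,0],[-7,0,0],[-12,0,0],[-14.6,0,0]],"dr":[[0,0,0],[0,0,0],[0,0,0],[0,0,0],[0,0,0],[0,0,0],[0,0,0],[0,0,0],[0,0,0],[0,0,0]]}' -1 60 && python3 -m creep '{"delta_pos":[[0,2.1,-39.4],[0,2.1,-39.4],[0,2.1,-39.4],[0,2.1,-39.4],[0,2.1,-39.4],[0,2.1,-39.4],[0,2.1,-39.4],[0,2.1,-39.4],[0,2.1,-39.4],[0,2.1,-39.4]],"dr":[[-0.042,0,0],[-0.042,0,0],[-0.042,0,0],[-0.042,0,0],[-0.042,0,0],[-0.042,0,0],[-0.042,0,0],[-0.042,0,0],[-0.042,0,0],[-0.042,0,0]]}'
python3 - <<'E'
from h import *
d=img('wrist'); bars(d)
plan([(.5497,.0714,.033,.095),(.5497,.0714,.15,.095),(.632,-.323,.15,-.045),(.632,-.323,.005,-.045)])
E
```

```text
clock: 19.45
position: [0.5512, -0.3237, 0.0064]
ee_rot: [0.514, 0.486, 0.513, -0.486]
contact_force: [0.3, -0.0, 0.3]
width: 0.0506
clock: 20.45
position: [0.5517, -0.3254, 0.156]
ee_rot: [0.515, 0.487, 0.511, -0.486]
contact_force: [1.0, 0.5, 0.4]
width: 0.0203
clock: 21.45
position: [0.55, 0.0712, 0.1513]
ee_rot: [0.524, 0.475, 0.524, -0.475]
contact_force: [-0.1, -1.0, -0.8]
width: 0.0198
[0.508 0.163 0.846] LW [10.  8.] z 0.0307 px [237.  69.] 132
[ 0.561  0.091 -1.472] LW [103.  56.] z 0.1605 px [316. 230.] 19599
t 21.5 p [0.5502 0.0701 0.1513] psi 0.096 w 0.0204 F [ 0.1  0.6 -1. ]
[0.55  0.071 0.033 0.095] -> dp [11.83 -0.03 -0.14] dr [0.001 0.001 0.   ]
[0.55  0.071 0.15  0.095] -> dp [-11.7   0.    0. ] dr [0. 0. 0.]
[ 0.632 -0.323  0.15  -0.045] -> dp [ 0.    4.45 40.04] dr [0.14 0.   0.  ]
[ 0.632 -0.323  0.005 -0.045] -> dp [14.5  0.   0. ] dr [0. 0. 0.]
```

```bash
python3 -m creep '{"delta_pos":[[5,0,-0.1],[9,0,-0.1],[11,0,-0.1],[11.5,0,-0.1],[11.8,0,-0.1],[11.8,0,-0.1],[11.8,0,-0.1],[11.8,0,-0.1]],"dr":[[0,0,0],[0,0,0],[0,0,0],[0,0,0],[0,0,0],[0,0,0],[0,0,0],[0,0,0]]}' && python3 -m creep '{"delta_pos":[[0,0,0],[0,0,0],[0,0,0],[0,0,0],[-3,0,0],[-8,0,0],[-11.8,0,0],[-11.8,0,0]],"dr":[[0,0,0],[0,0,0],[0,0,0],[0,0,0],[0,0,0],[0,0,0],[0,0,0],[0,0,0]]}' 0 && python3 -m creep '{"delta_pos":[[0,4.4,40],[0,4.4,40],[0,4.4,40],[0,4.4,40],[0,4.4,40],[0,4.4,40],[0,4.4,40],[0,4.4,40],[0,4.4,40],[0,4.4,40]],"dr":[[0.14,0,0],[0.14,0,0],[0.14,0,0],[0.14,0,0],[0.14,0,0],[0.14,0,0],[0.14,0,0],[0.14,0,0],[0.14,0,0],[0.14,0,0]]}' 0.18
python3 - <<'E'
from h import *
d=img('wrist'); bars(d); d=img('top'); print('top'); bars(d); cv2.imwrite('pics/t6.png',cv2.resize(d['pixels'][150:290,160:440],(800,400)))
plan([(.632,-.323,.005,-.045)])
E
```

```text
clock: 22.3
position: [0.5512, 0.0713, 0.0346]
ee_rot: [0.524, 0.476, 0.522, -0.475]
contact_force: [-0.4, 0.3, -0.0]
width: 0.0201
clock: 23.1
position: [0.5543, 0.0716, 0.1572]
ee_rot: [0.526, 0.479, 0.52, -0.473]
contact_force: [1.2, 0.4, -0.3]
width: 0.0431
clock: 24.1
position: [0.6312, -0.3237, 0.1494]
ee_rot: [-0.487, -0.512, -0.489, 0.512]
contact_force: [0.4, 0.4, -0.6]
width: 0.0503
[ 0.697 -0.207  0.419] LW [51. 16.] z 0.0121 px [365.  39.] 1298
[ 0.72  -0.228  1.156] LW [51. 17.] z 0.012 px [395.  68.] 1337
[ 0.634 -0.327  1.527] LW [110.  22.] z 0.0166 px [288. 201.] 3732
[ 0.406 -0.318  1.412] LW [112.  33.] z 0.0157 px [ 17. 203.] 4131
top
[ 0.706 -0.215 -0.772] LW [62. 50.] z 0.0123 px [359. 148.] 231
[ 0.583  0.075 -1.478] LW [110. 110.] z 0.0421 px [254. 190.] 1063
[ 0.633 -0.314  1.531] LW [98. 24.] z 0.0169 px [395. 175.] 291
[ 0.515 -0.49  -1.557] LW [28. 22.] z 0.0459 px [463. 218.] 85
[ 0.405 -0.272  1.388] LW [30. 22.] z 0.017 px [380. 257.] 82
[ 0.295 -0.608  0.2  ] LW [165.  92.] z 0.0349 px [504. 299.] 1438
t 24.2 p [ 0.6313 -0.3212  0.1503] psi -0.045 w 0.0503 F [ 0.  -0.1  0.2]
[ 0.632 -0.323  0.005 -0.045] -> dp [14.53  0.11  0.21] dr [ 0.    -0.002  0.002]
```

View pics/t6.png

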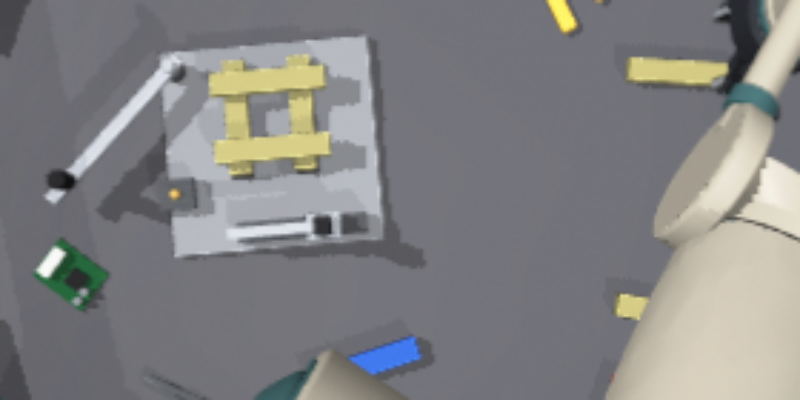

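```bash
python3 -m creep '{"delta_pos":[[5,0.1,0.3],[10,0.1,0.3],[12.5,0.1,0.3],[14,0.1,0.3],[14.6,0.1,0.3],[14.6,0.1,0.3],[14.6,0.1,0.3]],"dr":[[0,0,0],[0,0,0],[0,0,0],[0,0,0],[0,0,0],[0,0,0],[0,0,0]]}' && python3 -m creep '{"delta_pos":[[0,0,0],[0,0,0],[0,0,0],[0,0,0],[0,0,0],[0,0,0],[-2,0,0],[-7,0,0],[-12,0,0],[-14.6,0,0]],"dr":[[0,0,0],[0,0,0],[0,0,0],[0,0,0],[0,0,0],[0,0,0],[0,0,0],[0,0,0],[0,0,0],[0,0,0]]}' -1 60 && python3 -m creep '{"delta_pos":[[0,-7.3,-42.8],[0,-7.3,-42.8],[0,-7.3,-42.8],[0,-7.3,-42.8],[0,-7.3,-42.8],[0,-7.3,-42.8],[0,-7.3,-42.8],[0,-7.3,-42.8],[0,-7.3,-42.8],[0,-7.3,-42.8]],"dr":[[-1.49,0,0],[-1.49,0,0],[-1.49,0,0],[-1.49,0,0],[-1.49,0,0],[-1.49,0,0],[-1.49,0,0],[-1.49,0,0],[-1.49,0,0],[-1.49,0,0]]}'
python3 - <<'E'
from h import *
d=img('wrist'); bars(d)
plan([(.5785,.1065,.049,1.666),(.5785,.1065,.15,1.666),(.398,-.316,.15,-.155),(.398,-.316,.005,-.155)])
E
```

```text
clock: 24.9
position: [0.6341, -0.3259, 0.0073]
ee_rot: [0.49, 0.511, 0.488, -0.511]
contact_force: [-0.6, -0.1, 0.9]
width: 0.0503
clock: 25.9
position: [0.6344, -0.3268, 0.1563]
ee_rot: [0.491, 0.512, 0.486, -0.511]
contact_force: [0.8, -0.1, -1.0]
width: 0.0199
clock: 26.9
position: [0.5777, 0.1099, 0.1514]
ee_rot: [0.706, 0.042, 0.706, -0.04]
contact_force: [0.1, -0.2, -0.6]
width: 0.0201
[0.507 0.163 0.313] LW [10.  8.] z 0.0307 px [349.  98.] 123
[0.56  0.099 0.091] LW [101.  64.] z 0.1602 px [255. 234.] 19336
t 26.95 p [0.5783 0.1077 0.1513] psi 1.458 w 0.0198 F [-0.5 -0.  -0.6]
[0.578 0.106 0.049 1.666] -> dp [10.23 -0.12  0.04] dr [-0.208 -0.    -0.   ]
[0.578 0.106 0.15  1.666] -> dp [-10.1   0.    0. ] dr [0. 0. 0.]
[ 0.398 -0.316  0.15  -0.155] -> dp [  0.   -40.34 -21.98] dr [1.821 0.    0.   ]
[ 0.398 -0.316  0.005 -0.155] -> dp [14.5  0.  -0. ] dr [0. 0. 0.]
```

```bash
python3 -m creep '{"delta_pos":[[0,-0.1,0],[4,-0.1,0],[8,-0.1,0],[9.5,-0.1,0],[10.2,-0.1,0],[10.2,-0.1,0],[10.2,-0.1,0],[10.2,-0.1,0]],"dr":[[-0.208,0,0],[-0.208,0,0],[-0.208,0,0],[-0.208,0,0],[-0.208,0,0],[-0.208,0,0],[-0.208,0,0],[-0.208,0,0]]}' && python3 -m creep '{"delta_pos":[[0,0,0],[0,0,0],[0,0,0],[0,0,0],[-3,0,0],[-8,0,0],[-10.2,0,0],[-10.2,0,0]],"dr":[[0,0,0],[0,0,0],[0,0,0],[0,0,0],[0,0,0],[0,0,0],[0,0,0],[0,0,0]]}' 0 && python3 -m creep '{"delta_pos":[[0,-40.3,-22],[0,-40.3,-22],[0,-40.3,-22],[0,-40.3,-22],[0,-40.3,-22],[0,-40.3,-22],[0,-40.3,-22],[0,-40.3,-22],[0,-40.3,-22],[0,-40.3,-22]],"dr":[[1.49,0,0],[1.49,0,0],[1.49,0,0],[1.49,0,0],[1.49,0,0],[1.49,0,0],[1.49,0,0],[1.49,0,0],[1.49,0,0],[1.49,0,0]]}' 0.18
python3 - <<'E'
from h import *
d=img('wrist'); bars(d); d=img('top'); print('top'); bars(d); cv2.imwrite('pics/t7.png',cv2.resize(d['pixels'][150:290,160:440],(800,400)))
plan([(.398,-.316,.005,-.155)])
E
```

```text
clock: 27.75
position: [0.5796, 0.1039, 0.0498]
ee_rot: [0.707, -0.029, 0.706, 0.029]
contact_force: [-0.1, 0.0, -0.4]
width: 0.0201
clock: 28.55
position: [0.5818, 0.1045, 0.1556]
ee_rot: [0.71, -0.029, 0.703, 0.029]
contact_force: [0.1, -0.5, 1.2]
width: 0.0428
clock: 29.55
position: [0.3905, -0.3199, 0.1502]
ee_rot: [0.536, 0.46, 0.537, -0.461]
contact_force: [0.9, -0.1, 0.9]
width: 0.0504
[ 0.399 -0.316  1.415] LW [110.  23.] z 0.0166 px [296. 193.] 3822
top
[ 0.706 -0.215 -0.772] LW [62. 49.] z 0.0125 px [359. 148.] 231
[0.584 0.076 0.091] LW [115. 110.] z 0.0444 px [254. 189.] 1081
[ 0.515 -0.49  -1.556] LW [30. 22.] z 0.0453 px [463. 218.] 86
[ 0.399 -0.312  1.42 ] LW [111.  22.] z 0.017 px [394. 259.] 317
[ 0.37  -0.629  0.753] LW [62. 26.] z 0.0355 px [512. 272.] 115
t 29.65 p [ 0.3914 -0.3168  0.1501] psi 0.159 w 0.0502 F [0.9 0.8 0.1]
[ 0.398 -0.316  0.005 -0.155] -> dp [14.51  0.68  0.05] dr [ 0.314 -0.001  0.001]
```

View pics/t7.png

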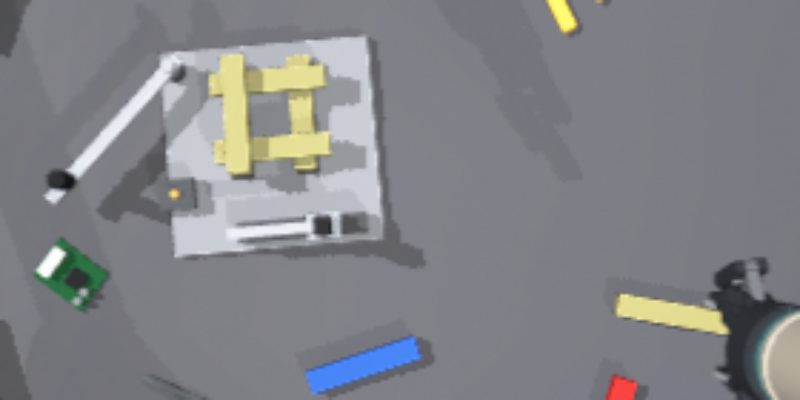

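```bash
python3 -m creep '{"delta_pos":[[1,0.7,0.1],[4,0.7,0.1],[9,0.7,0.1],[12.5,0.7,0.1],[14,0.7,0.1],[14.5,0.7,0.1],[14.5,0.7,0.1],[14.5,0.7,0.1]],"dr":[[0.314,0,0],[0.314,0,0],[0.314,0,0],[0.314,0,0],[0.314,0,0],[0.314,0,0],[0.314,0,0],[0.314,0,0]]}' && python3 -m creep '{"delta_pos":[[0,0,0],[0,0,0],[0,0,0],[0,0,0],[0,0,0],[0,0,0],[-2,0,0],[-7,0,0],[-12,0,0],[-14.5,0,0]],"dr":[[0,0,0],[0,0,0],[0,0,0],[0,0,0],[0,0,0],[0,0,0],[0,0,0],[0,0,0],[0,0,0],[0,0,0]]}' -1 60 && python3 -m creep '{"delta_pos":[[0,12.8,-38.3],[0,12.8,-38.3],[0,12.8,-38.3],[0,12.8,-38.3],[0,12.8,-38.3],[0,12.8,-38.3],[0,12.8,-38.3],[0,12.8,-38.3],[0,12.8,-38.3],[0,12.8,-38.3]],"dr":[[-1.49,0,0],[-1.49,0,0],[-1.49,0,0],[-1.49,0,0],[-1.49,0,0],[-1.49,0,0],[-1.49,0,0],[-1.49,0,0],[-1.49,0,0],[-1.49,0,0]]}'
python3 - <<'E'
from h import *
d=img('wrist'); bars(d); bars(img('top'))
plan([(.5845,.0428,.049,1.666),(.5845,.0428,.17,1.666)])
E
```

```text
clock: 30.45
position: [0.4007, -0.3153, 0.007]
ee_rot: [0.462, 0.536, 0.461, -0.536]
contact_force: [-0.4, -0.5, 0.3]
width: 0.0504
clock: 31.45
position: [0.4013, -0.3169, 0.1559]
ee_rot: [0.464, 0.536, 0.458, -0.536]
contact_force: [1.1, -0.9, 0.1]
width: 0.02
clock: 32.45
position: [0.5846, 0.0462, 0.1513]
ee_rot: [0.703, 0.079, 0.703, -0.078]
contact_force: [-0.1, -0.0, -0.4]
width: 0.02
[0.507 0.163 0.185] LW [8. 7.] z 0.031 px [424.  62.] 92
[ 0.565  0.06  -0.112] LW [109.  61.] z 0.1594 px [310. 221.] 21256
[ 0.68  -0.213 -1.231] LW [16. 12.] z 0.0129 px [ 47. 348.] 131
[ 0.706 -0.215 -0.772] LW [62. 49.] z 0.0125 px [359. 148.] 231
[0.553 0.082 1.331] LW [91. 65.] z 0.0587 px [251. 200.] 469
[ 0.515 -0.49  -1.557] LW [30. 22.] z 0.0455 px [463. 218.] 86
[ 0.295 -0.608  0.197] LW [164.  92.] z 0.0348 px [504. 299.] 1426
t 32.55 p [0.584  0.0447 0.1514] psi 1.34 w 0.0195 F [-0.9  0.3 -1.8]
[0.584 0.043 0.049 1.666] -> dp [10.24 -0.17  0.1 ] dr [-0.326 -0.    -0.   ]
[0.584 0.043 0.17  1.666] -> dp [-12.1   0.    0. ] dr [0. 0. 0.]
```

```bash
python3 -m creep '{"delta_pos":[[0,-0.2,0.1],[1,-0.2,0.1],[5,-0.2,0.1],[8.5,-0.2,0.1],[9.7,-0.2,0.1],[10.2,-0.2,0.1],[10.2,-0.2,0.1],[10.2,-0.2,0.1],[10.2,-0.2,0.1]],"dr":[[-0.326,0,0],[-0.326,0,0],[-0.326,0,0],[-0.326,0,0],[-0.326,0,0],[-0.326,0,0],[-0.326,0,0],[-0.326,0,0],[-0.326,0,0]]}' && python3 -m creep '{"delta_pos":[[0,0,0],[0,0,0],[0,0,0],[0,0,0],[-3,0,0],[-8,0,0],[-13,0,0],[-18,0,0],[-18,0,0],[-18,0,0]],"dr":[[0,0,0],[0,0,0],[0,0,0],[0,0,0],[0,0,0],[0,0,0],[0,0,0],[0,0,0],[0,0,0],[0,0,0]]}' 0 && python3 -m creep '{"delta_pos":[[0,17,-13],[0,17,-13],[0,17,-13],[0,17,-13],[0,17,-13],[0,17,-13],[0,17,-13]],"dr":[[0,0,0],[0,0,0],[0,0,0],[0,0,0],[0,0,0],[0,0,0],[0,0,0]]}' -1
python3 - <<'E'
from h import *
d=img('top'); bars(d); C=cloud(d); w=img('wrist'); Cw=cloud(w)
cv2.imwrite('pics/t8.png',np.hstack([cv2.resize(d['pixels'][150:260,160:310],(400,293)),cv2.resize(w['pixels'],(400,293))]))
for nm,dd,c in (('top',d,C),('wr',w,Cw)):
    g=cv2.cvtColor(dd['pixels'],cv2.COLOR_BGR2GRAY)
    for lab,(x,y) in (('knob',(.515,.26)),('lock',(.479,.021)),('hinge',(.625,.165))):
        sel=(np.hypot(c[...,0]-x,c[...,1]-y)<.035)&(c[...,2]>.02)&(c[...,2]<.14)&(dd['depth']>0)
        if lab!='hinge': sel&=g<75
        if sel.sum()<8: continue
        p=c[sel]; zt=np.percentile(p[:,2],92); q=p[p[:,2]>zt-.004]
        print(nm,lab,sel.sum(),'ztop',zt.round(4),'xy',q.mean(0).round(4),'min',q.min(0).round(3),'max',q.max(0).round(3))
plan([])
E
```

```text
clock: 33.45
position: [0.5857, 0.0417, 0.0504]
ee_rot: [0.707, -0.033, 0.705, 0.033]
contact_force: [-0.5, -0.3, -0.3]
width: 0.0197
clock: 34.45
position: [0.5852, 0.0419, 0.2309]
ee_rot: [0.708, -0.033, 0.705, 0.033]
contact_force: [0.7, 1.2, 0.5]
width: 0.0427
clock: 35.15
position: [0.4396, 0.1983, 0.2284]
ee_rot: [0.706, -0.034, 0.707, 0.033]
contact_force: [0.1, 0.3, 0.5]
width: -0.0
[ 0.706 -0.215 -0.772] LW [62. 50.] z 0.0123 px [359. 148.] 231
[0.583 0.072 0.016] LW [118. 110.] z 0.0578 px [255. 189.] 1129
[ 0.515 -0.49  -1.557] LW [28. 22.] z 0.0453 px [463. 218.] 85
[ 0.295 -0.608  0.2  ] LW [165.  92.] z 0.0349 px [504. 299.] 1439
top knob 48 ztop 0.0901 xy [0.5168 0.2636 0.0885] min [0.51  0.256 0.086] max [0.523 0.271 0.091]
top lock 30 ztop 0.0905 xy [0.4796 0.021  0.0886] min [0.472 0.015 0.087] max [0.485 0.028 0.091]
top hinge 102 ztop 0.0623 xy [0.6267 0.1719 0.0621] min [0.622 0.166 0.059] max [0.632 0.176 0.065]
wr knob 558 ztop 0.0869 xy [0.5162 0.2621 0.086 ] min [0.508 0.254 0.083] max [0.525 0.271 0.088]
wr lock 922 ztop 0.0873 xy [0.4782 0.0206 0.0865] min [0.47  0.012 0.083] max [0.487 0.029 0.089]
t 35.25 p [0.4404 0.1979 0.2287] psi 1.664 w 0.0001 F [-0.7 -0.9 -0.7]
```

View pics/t8.png

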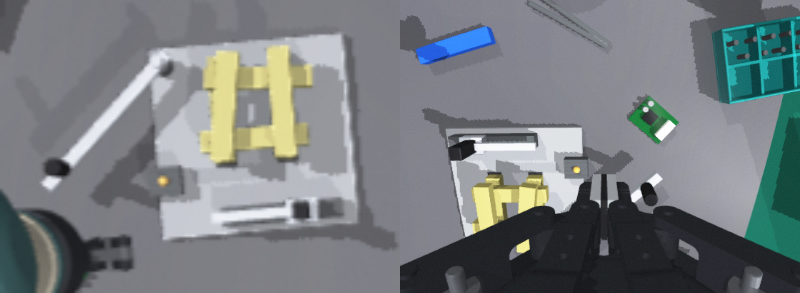

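```bash
cat > chk.py <<'E'
from h import *
def crib(nm='top'):
    d=img(nm); hsv=cv2.cvtColor(d['pixels'],cv2.COLOR_BGR2HSV); C=cloud(d)
    k=cv2.inRange(hsv,(20,60,60),(32,190,255))>0
    k&=(np.hypot(C[...,0]-.58,C[...,1]-.075)<.1)
    for lo,hi in ((.050,.066),(.034,.050),(.018,.034)):
        m=(k&(C[...,2]>lo)&(C[...,2]<hi)).astype(np.uint8)
        n,lab,st,ce=cv2.connectedComponentsWithStats(m)
        for i in range(1,n):
            if st[i,4]<40: continue
            v,u=np.nonzero(lab==i); z=np.median(C[v,u,2]); p=onplane(d,np.c_[u,v],z)[:,:2]
            r=cv2.minAreaRect((p*1000).astype(np.float32)); q=p.mean(0)-[.5815,.0745]
            l=(np.array([[.9952,.0978],[-.0978,.9952]])@(np.array(r[0])/1000-[.5815,.0745]))
            print(nm,lo,'px',ce[i].round(),'z',z.round(4),'local mm',(l*1000).round(1),'size',np.round(r[1]),'ang',round(r[2],1))
    return d
if __name__=='__main__':
    d=crib(); w=crib('wrist')
    cv2.imwrite('pics/chk.png',cv2.resize(d['pixels'][160:225,215:305],(800,578),interpolation=cv2.INTER_CUBIC))
E
python3 chk.py
```

```text
top 0.05 px [265. 187.] z 0.0597 local mm [  3.6 -30.3] size [110.  22.] ang 5.4
top 0.05 px [244. 189.] z 0.0598 local mm [ 3.1 26.4] size [ 25. 110.] ang 87.4
top 0.034 px [254. 178.] z 0.0441 local mm [35.7 -3.4] size [27. 30.] ang 0.8
top 0.034 px [273. 178.] z 0.043 local mm [ 29.  -51.8] size [22. 19.] ang 0.9
top 0.034 px [254. 201.] z 0.0441 local mm [-30.2   2.5] size [22. 41.] ang 5.6
wrist 0.05 px [178. 283.] z 0.0586 local mm [-32.1  30.1] size [25. 47.] ang 88.1
wrist 0.05 px [118. 294.] z 0.0588 local mm [-18.2 -31.6] size [73. 27.] ang 5.5
wrist 0.05 px [173. 353.] z 0.059 local mm [46.9 17.4] size [16. 28.] ang 38.2
wrist 0.034 px [145. 279.] z 0.043 local mm [-24.8  -9.6] size [68. 57.] ang 22.7
wrist 0.034 px [196. 277.] z 0.0428 local mm [-36.9  41.4] size [40. 28.] ang 28.1
wrist 0.034 px [102. 278.] z 0.0429 local mm [-31.2 -55.6] size [22.  3.] ang 4.5
wrist 0.034 px [106. 324.] z 0.0428 local mm [ 23.9 -59.7] size [24. 11.] ang 4.5
wrist 0.018 px [136. 260.] z 0.027 local mm [-46.  -15.7] size [17. 52.] ang 5.9
wrist 0.018 px [191. 260.] z 0.0265 local mm [-39.8  41.5] size [45. 21.] ang 51.8
wrist 0.018 px [141. 303.] z 0.0267 local mm [  6.8 -24.4] size [34. 14.] ang 4.5
```

View pics/chk.png

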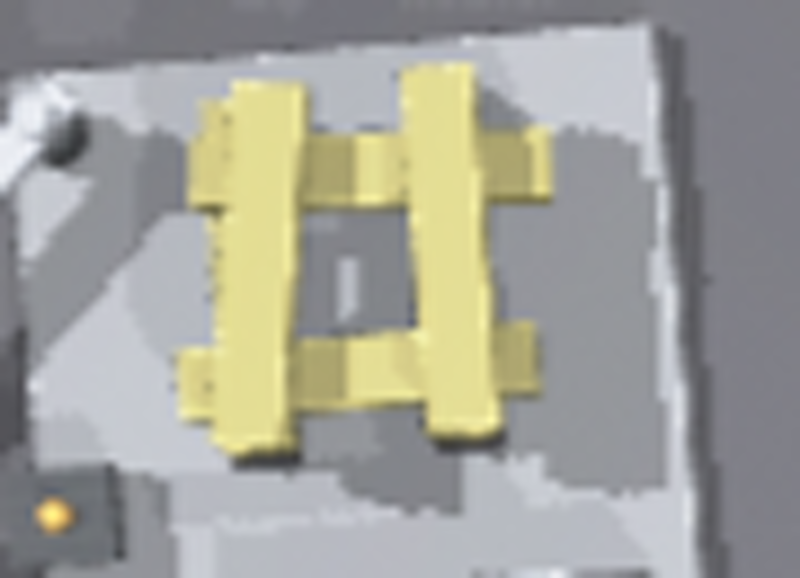

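The crib holds all six bars, but the left top bar (chk px 258,265) has turned about 8° and moved about 6 mm inward. It is still inside tolerance, but I'll re-grip and square it for margin.

```bash
python3 -m creep '{"delta_pos":[[0,-11,13.2],[0,-11,13.2],[0,-11,13.2],[0,-11,13.2],[7.5,-11,13.2],[7.5,-11,13.2],[7.5,-11,13.2],[7.5,-11,13.2]],"dr":[[0.138,0,0],[0.138,0,0],[0.138,0,0],[0.138,0,0],[0.138,0,0],[0.138,0,0],[0.138,0,0],[0.138,0,0]]}' -0.2
python3 - <<'E'
from h import *
import chk
d=chk.crib('wrist'); cv2.imwrite('pics/w9.png',d['pixels'])
plan([(.582,.1011,.048,1.526),(.582,.1011,.07,1.526),(.5785,.1065,.07,1.666),(.5785,.1065,.049,1.666)])
E
```

```text
clock: 36.15
position: [0.5816, 0.101, 0.1544]
ee_rot: [0.707, 0.016, 0.707, -0.016]
contact_force: [0.4, -0.1, 0.3]
width: 0.0343
wrist 0.05 px [283. 205.] z 0.0586 local mm [ 3.7 24. ] size [ 22. 110.] ang 87.4
wrist 0.05 px [200. 205.] z 0.0586 local mm [ -2.1 -32.9] size [98. 24.] ang 5.2
wrist 0.034 px [308. 157.] z 0.0424 local mm [-29.9  46. ] size [23. 13.] ang 5.4
wrist 0.034 px [241. 195.] z 0.0426 local mm [-3.1 -9.3] size [45. 91.] ang 88.9
wrist 0.034 px [172. 176.] z 0.0426 local mm [-30.3 -53.2] size [23.  7.] ang 5.9
wrist 0.034 px [307. 241.] z 0.0424 local mm [33.5 37.7] size [12. 25.] ang 88.7
wrist 0.034 px [183. 250.] z 0.0426 local mm [ 27.6 -58.1] size [24. 15.] ang 5.0
wrist 0.018 px [287. 129.] z 0.026 local mm [-51.   32.3] size [19.  2.] ang 87.5
wrist 0.018 px [210. 145.] z 0.0262 local mm [-45.9 -30.1] size [11. 23.] ang 4.4
wrist 0.018 px [303. 205.] z 0.0266 local mm [ 5.3 40.2] size [42. 11.] ang 1.7
wrist 0.018 px [228. 211.] z 0.0267 local mm [ 4.2 -9.5] size [40. 35.] ang 5.4
wrist 0.018 px [306. 259.] z 0.0265 local mm [55.4 34.9] size [ 7. 12.] ang 5.1
t 36.2 p [0.5823 0.1013 0.1556] psi 1.526 w 0.0341 F [0.5 1.6 0. ]
[0.582 0.101 0.048 1.526] -> dp [10.76 -0.03 -0.06] dr [ 0.     0.003 -0.   ]
[0.582 0.101 0.07  1.526] -> dp [-2.2  0.   0. ] dr [0. 0. 0.]
[0.578 0.106 0.07  1.666] -> dp [ 0.    0.52 -0.37] dr [-0.14  0.    0.  ]
[0.578 0.106 0.049 1.666] -> dp [2.1 0.  0. ] dr [0. 0. 0.]
```

View pics/w9.png

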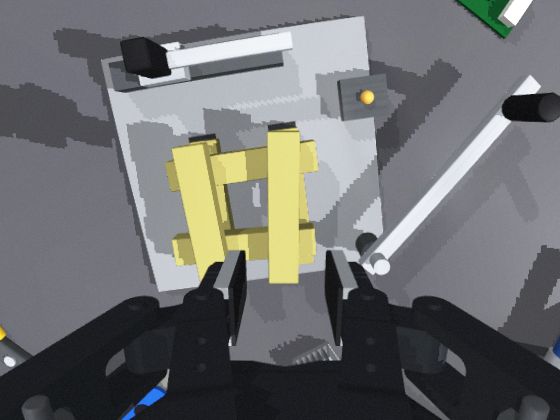

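```bash
python3 -m creep '{"delta_pos":[[0,-11.2,4.1],[0,-11.2,4.1],[0,-11.2,4.1],[0,-11.2,4.1],[0,-11.2,4.1],[0,-11.2,4.1],[0,-11.2,4.1],[0,-11.2,4.1],[0,-11.2,4.1],[0,-11.2,4.1]],"dr":[[1.43,0,0],[1.43,0,0],[1.43,0,0],[1.43,0,0],[1.43,0,0],[1.43,0,0],[1.43,0,0],[1.43,0,0],[1.43,0,0],[1.43,0,0]]}' -1
python3 - <<'E'
from h import *
import chk
chk.crib('wrist')
plan([(.6182,-.0124,.034,.095),(.6158,.0115,.034,.095),(.6182,-.0124,.034,.095),(.6182,-.0124,.16,.095)])
E
```

```text
clock: 37.2
position: [0.6186, -0.012, 0.1571]
ee_rot: [0.524, 0.477, 0.521, -0.475]
contact_force: [-0.4, 0.0, 0.3]
width: 0.0001
wrist 0.05 px [243.  37.] z 0.0583 local mm [ 3.9 23. ] size [ 23. 109.] ang 87.3
wrist 0.05 px [247. 128.] z 0.0584 local mm [  4.3 -33.9] size [110.  22.] ang 5.3
wrist 0.034 px [198.   6.] z 0.042 local mm [-28.3  46.2] size [23.  8.] ang 4.0
wrist 0.034 px [292.  17.] z 0.0423 local mm [34.8 38.5] size [22. 10.] ang 1.4
wrist 0.034 px [199.  80.] z 0.0423 local mm [-33.8  -1.9] size [42. 44.] ang 87.6
wrist 0.034 px [286.  85.] z 0.0425 local mm [18.1 -5.1] size [33. 53.] ang 86.8
wrist 0.034 px [203. 152.] z 0.0423 local mm [-28.8 -51.4] size [23. 10.] ang 4.9
wrist 0.034 px [284. 158.] z 0.0425 local mm [ 29.3 -56.2] size [22. 19.] ang 5.3
wrist 0.018 px [316.  24.] z 0.0264 local mm [52.4 37.4] size [12.  6.] ang 5.8
wrist 0.018 px [237. 108.] z 0.0264 local mm [ -1.8 -21.6] size [12. 41.] ang 79.3
t 37.25 p [ 0.6186 -0.012   0.1571] psi 0.092 w -0.0002 F [-0.3 -0.9 -0.6]
[ 0.618 -0.012  0.034  0.095] -> dp [12.31 -0.1   0.02] dr [-0.003  0.001 -0.005]
[0.616 0.012 0.034 0.095] -> dp [ 0.   -0.01 -2.4 ] dr [0. 0. 0.]
[ 0.618 -0.012  0.034  0.095] -> dp [0.   0.01 2.4 ] dr [0. 0. 0.]
[ 0.618 -0.012  0.16   0.095] -> dp [-12.6   0.    0. ] dr [0. 0. 0.]
```

```bash
python3 -m creep '{"delta_pos":[[5,0,0],[10,0,0],[12,0,0],[12.2,0,0],[12.2,0,0],[12.2,0,0]],"dr":[[0,0,0],[0,0,0],[0,0,0],[0,0,0],[0,0,0],[0,0,0]]}' && python3 -m creep '{"delta_pos":[[0,0,-0.4],[0,0,-0.8],[0,0,-1.1],[0,0,-1.4],[0,0,-1.6],[0,0,-1.8],[0,0,-2],[0,0,-2.2],[0,0,-2.4],[0,0,-2.4]],"dr":[[0,0,0],[0,0,0],[0,0,0],[0,0,0],[0,0,0],[0,0,0],[0,0,0],[0,0,0],[0,0,0],[0,0,0]]}' && python3 -m creep '{"delta_pos":[[0,0,1],[0,0,2.4],[-5,0,2.4],[-10,0,2.4],[-12.2,0,2.4],[-12.2,0,2.4],[-12.2,0,2.4]],"dr":[[0,0,0],[0,0,0],[0,0,0],[0,0,0],[0,0,0],[0,0,0],[0,0,0]]}'
python3 - <<'E'
from h import *
import chk
chk.crib('wrist');chk.crib('top')
plan([])
E
```

```text
clock: 37.85
position: [0.6193, -0.0121, 0.0349]
ee_rot: [0.525, 0.476, 0.522, -0.474]
contact_force: [-0.1, -0.2, 0.3]
width: -0.0001
clock: 38.85
position: [0.6146, 0.0124, 0.0322]
ee_rot: [0.524, 0.475, 0.524, -0.475]
contact_force: [0.6, -0.4, 1.1]
width: -0.0
clock: 39.55
position: [0.6166, -0.0126, 0.1541]
ee_rot: [0.523, 0.475, 0.524, -0.475]
contact_force: [0.1, 1.0, 0.0]
width: -0.0002
wrist 0.05 px [247.  25.] z 0.0582 local mm [ 2.8 29. ] size [109.  24.] ang 6.6
wrist 0.05 px [250. 118.] z 0.0584 local mm [  3.9 -27.9] size [109.  22.] ang 15.0
wrist 0.034 px [199.   3.] z 0.0422 local mm [-28.7  46.5] size [23.  5.] ang 4.2
wrist 0.034 px [293.   2.] z 0.0424 local mm [33.1 46.9] size [22.  3.] ang 5.6
wrist 0.034 px [241.  72.] z 0.0424 local mm [3.7 0.5] size [110.  43.] ang 8.5
wrist 0.034 px [288. 142.] z 0.0425 local mm [ 29.4 -44.1] size [22. 21.] ang 5.0
wrist 0.034 px [207. 151.] z 0.0423 local mm [-28.8 -49.8] size [23. 13.] ang 5.2
wrist 0.018 px [319.  49.] z 0.0262 local mm [51.4 20.4] size [15.  5.] ang 6.2
wrist 0.018 px [245.  50.] z 0.0259 local mm [ 0.3 12.6] size [41. 19.] ang 7.6
wrist 0.018 px [316. 131.] z 0.0265 local mm [ 49.7 -37.3] size [17. 12.] ang 7.0
wrist 0.018 px [261. 136.] z 0.0263 local mm [  5.2 -40.7] size [25.  4.] ang 5.4
top 0.05 px [263. 188.] z 0.0597 local mm [  3.3 -24.3] size [109.  21.] ang 15.0
top 0.034 px [269. 178.] z 0.0435 local mm [ 28.6 -39.5] size [19. 22.] ang 0.8
top 0.034 px [253. 180.] z 0.0442 local mm [29.2  1.2] size [19. 22.] ang 0.8
top 0.034 px [254. 201.] z 0.0437 local mm [-29.4   1.8] size [22. 41.] ang 1.1
t 39.65 p [ 0.6156 -0.0122  0.1524] psi 0.096 w -0.0001 F [ 0.3  0.3 -1.1]
```

```bash
python3 -m creep '{"delta_pos":[[0,-2.2,-6.2],[0,-2.2,-6.2],[0,-2.2,-6.2],[0,-2.2,-6.2],[0,-2.2,-6.2],[0,-2.2,-6.2],[0,-2.2,-6.2],[0,-2.2,-6.2],[0,-2.2,-6.2],[0,-2.2,-6.2]],"dr":[[-1.49,0,0],[-1.49,0,0],[-1.49,0,0],[-1.49,0,0],[-1.49,0,0],[-1.49,0,0],[-1.49,0,0],[-1.49,0,0],[-1.49,0,0],[-1.49,0,0]]}' -0.2
python3 - <<'E'
from h import *
import chk
chk.crib('wrist')
plan([(.588,.047,.0485,1.833),(.588,.047,.07,1.833),(.5866,.0429,.07,1.666),(.5866,.0429,.05,1.666)])
E
```

```text
clock: 40.65
position: [0.5879, 0.0476, 0.152]
ee_rot: [0.706, -0.008, 0.709, 0.008]
contact_force: [0.8, -0.9, 0.3]
width: 0.0336
wrist 0.05 px [368. 196.] z 0.0584 local mm [ 2.3 28.9] size [110.  24.] ang 6.6
wrist 0.05 px [285. 205.] z 0.0585 local mm [  3.6 -27.8] size [110.  22.] ang 15.0
wrist 0.034 px [325. 189.] z 0.0425 local mm [ 0.1 -1.2] size [103.  44.] ang 6.7
wrist 0.034 px [389. 152.] z 0.0423 local mm [-29.7  48.3] size [22.  7.] ang 5.0
wrist 0.034 px [249. 163.] z 0.0425 local mm [-30.  -51.4] size [23. 12.] ang 9.1
wrist 0.034 px [392. 234.] z 0.0424 local mm [31.7 50.3] size [24.  9.] ang 5.5
wrist 0.034 px [265. 239.] z 0.0425 local mm [ 27.5 -44.8] size [24. 20.] ang 4.9
wrist 0.018 px [287. 135.] z 0.0263 local mm [-46.2 -22.6] size [12.  5.] ang 17.4
wrist 0.018 px [341. 204.] z 0.0266 local mm [3.1 4.9] size [39. 36.] ang 3.3
wrist 0.018 px [266. 218.] z 0.0284 local mm [ 12.6 -47.9] size [17. 14.] ang 14.2
wrist 0.018 px [349. 256.] z 0.0263 local mm [54.  20.1] size [9. 4.] ang 10.8
wrist 0.018 px [277. 260.] z 0.0266 local mm [ 52.4 -38.4] size [12. 10.] ang 6.5
t 40.7 p [0.5879 0.0476 0.1521] psi 1.596 w 0.034 F [ 0.2 -0.9  0.1]
[0.588 0.047 0.048 1.833] -> dp [10.36 -0.07  0.06] dr [-0.237 -0.004 -0.001]
[0.588 0.047 0.07  1.833] -> dp [-2.15  0.    0.  ] dr [0. 0. 0.]
[0.587 0.043 0.07  1.666] -> dp [ 0.   -0.36 -0.24] dr [0.167 0.    0.   ]
[0.587 0.043 0.05  1.666] -> dp [2. 0. 0.] dr [0. 0. 0.]
```

```bash
python3 -m creep '{"delta_pos":[[0,0,0],[2,0,0],[6,0,0],[9,0,0],[10.3,0,0],[10.3,0,0],[10.3,0,0]],"dr":[[-0.237,0,0],[-0.237,0,0],[-0.237,0,0],[-0.237,0,0],[-0.237,0,0],[-0.237,0,0],[-0.237,0,0]]}' && python3 -m creep '{"delta_pos":[[0,0,0],[0,0,0],[0,0,0],[0,0,0],[-0.5,0,0],[-1.2,0,0],[-2,0,0],[-2,-0.4,-0.2],[-2,-0.4,-0.2],[-2,-0.4,-0.2]],"dr":[[0,0,0],[0,0,0],[0,0,0],[0,0,0],[0,0,0],[0,0,0],[0,0,0],[0.167,0,0],[0.167,0,0],[0.167,0,0]]}' -1 60 && python3 -m creep '{"delta_pos":[[0.8,0,0],[1.5,0,0],[1.9,0,0],[1.9,0,0],[1.9,0,0]],"dr":[[0,0,0],[0,0,0],[0,0,0],[0,0,0],[0,0,0]]}' && python3 -m creep '{"delta_pos":[[0,0,0],[0,0,0],[0,0,0],[0,0,0],[-3,0,0],[-8,0,0],[-13,0,0],[-15,0,0],[-15,0,0],[-15,0,0]],"dr":[[0,0,0],[0,0,0],[0,0,0],[0,0,0],[0,0,0],[0,0,0],[0,0,0],[0,0,0],[0,0,0],[0,0,0]]}' -0.2
python3 - <<'E'
from h import *
import chk
chk.crib('wrist')
plan([])
E
```

```text
clock: 41.4
position: [0.5896, 0.0476, 0.0516]
ee_rot: [0.702, -0.089, 0.701, 0.089]
contact_force: [0.7, 0.2, -0.1]
width: 0.0341
clock: 42.4
position: [0.5881, 0.0433, 0.0715]
ee_rot: [0.706, -0.031, 0.706, 0.031]
contact_force: [-0.2, 0.3, -1.6]
width: 0.0193
clock: 42.9
position: [0.5875, 0.0435, 0.053]
ee_rot: [0.706, -0.031, 0.707, 0.031]
contact_force: [-3.8, 0.4, 9.5]
width: 0.0192
clock: 43.9
position: [0.5877, 0.0433, 0.2018]
ee_rot: [0.706, -0.03, 0.707, 0.031]
contact_force: [-0.8, 0.4, -0.5]
width: 0.0343
wrist 0.05 px [286. 188.] z 0.0585 local mm [  0.7 -32.3] size [109.  22.] ang 4.9
wrist 0.05 px [360. 189.] z 0.0583 local mm [ 2.5 29.1] size [110.  23.] ang 7.2
wrist 0.034 px [323. 185.] z 0.0425 local mm [3.6 0.2] size [110.  42.] ang 5.5
wrist 0.034 px [380. 152.] z 0.0423 local mm [-30.   48.1] size [21.  9.] ang 5.2
wrist 0.034 px [264. 152.] z 0.0424 local mm [-30.1 -50.3] size [21. 14.] ang 4.8
wrist 0.034 px [267. 218.] z 0.0425 local mm [ 27.7 -49.5] size [24. 10.] ang 3.9
wrist 0.034 px [378. 221.] z 0.0424 local mm [32.  50.2] size [24. 10.] ang 8.6
wrist 0.018 px [336. 193.] z 0.0266 local mm [3.1 1. ] size [38. 42.] ang 5.0
wrist 0.018 px [342. 239.] z 0.0262 local mm [54.  20.6] size [10.  4.] ang 7.5
t 43.95 p [0.5871 0.0434 0.2007] psi 1.657 w 0.0341 F [-0.6 -0.6 -0.3]
```

```bash
python3 -m creep '{"delta_pos":[[0,22.4,-5.1],[0,22.4,-5.1],[0,22.4,-5.1],[0,22.4,-5.1],[0,22.4,-5.1],[0,22.4,-5.1],[0,22.4,-5.1],[0,22.4,-5.1],[0,22.4,-5.1],[0,22.4,-5.1]],"dr":[[0.82,0,0],[0.82,0,0],[0.82,0,0],[0.82,0,0],[0.82,0,0],[0.82,0,0],[0.82,0,0],[0.82,0,0],[0.82,0,0],[0.82,0,0]]}' 0
python3 - <<'E'
from h import *
w=img('wrist'); cv2.imwrite('pics/w10.png',w['pixels']); c=cloud(w); g=cv2.cvtColor(w['pixels'],cv2.COLOR_BGR2GRAY)
sel=(np.hypot(c[...,0]-.5165,c[...,1]-.2625)<.03)&(c[...,2]>.078)&(c[...,2]<.095)
q=c[sel]; print('knob',sel.sum(),q.mean(0),q.min(0),q.max(0),np.nonzero(sel)[1].mean(),np.nonzero(sel)[0].mean())
sel=(np.hypot(c[...,0]-.625,c[...,1]-.165)<.02)&(c[...,2]>.054)&(c[...,2]<.075)
q=c[sel]; print('pin',sel.sum(), q.mean(0) if len(q) else '',q.max(0) if len(q) else '')
K=np.array([.5165,.2625]);H=np.array([.625,.165])
print('r',np.linalg.norm(K-H)); plan([])
E
```

```text
clock: 44.95
position: [0.5183, 0.2611, 0.2019]
ee_rot: [0.66, 0.254, 0.66, -0.254]
contact_force: [0.0, 1.5, -0.4]
width: 0.0427
knob 456 [0.51702456 0.26381534 0.08600227] [0.50899961 0.25452624 0.07815458] [0.52613835 0.27189586 0.08839883] 286.7828947368421 198.68640350877192
pin 164 [0.62621272 0.16934281 0.05991542] [0.63288642 0.17467467 0.06256133]
r 0.1458715188102188
t 45.0 p [0.5184 0.2612 0.2021] psi 0.836 w 0.0428 F [0.2 0.3 0.2]
```

View pics/w10.png

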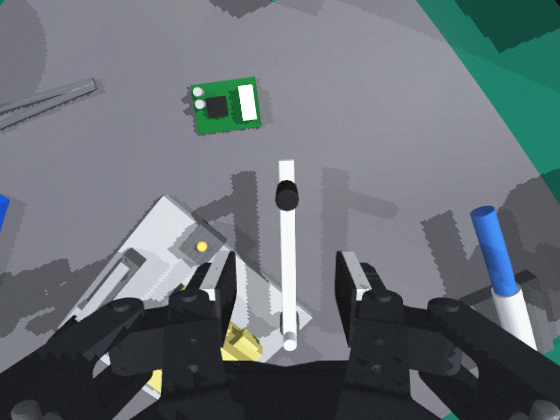

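```bash
python3 -m creep '{"delta_pos":[[5,0,0],[10,0,0],[13,0,0],[14.4,0,0],[14.4,0,0],[14.4,0,0]],"dr":[[0,0,0],[0,0,0],[0,0,0],[0,0,0],[0,0,0],[0,0,0]]}' && python3 -m creep '{"delta_pos":[[0,0,0],[0,0,0],[0,0,0]],"dr":[[0,0,0],[0,0,0],[0,0,0]]}' -0.3
cat > arc.py <<'E'
from h import *
import sys
H=np.array([.0538,.0900]); S=np.array([[.9952,-.0978],[.0978,.9952]]); O=np.array([.5815,.0745])
def rows(ths,z=.057,r=.145):
    p,rt0,s=pose(); plan([])
    k=S.T@(p[:2]-O)-H; print('tool r',np.hypot(*k).round(4),'theta',np.arctan2(k[1],-k[0]).round(4))
    for th in ths:
        t=np.r_[O+S@(H+r*np.array([-np.cos(th),np.sin(th)])),z]; ps=.098+np.pi/2-th; c,n=np.cos(ps),np.sin(ps)
        rt=R.from_matrix(np.array([[0,c,n],[0,n,-c],[-1,0,0]]))
        print(round(th,3),(rt0.inv().apply(t-p)*100).round(1),(rt0.inv()*rt).as_rotvec().round(3))
if __name__=='__main__': rows(np.linspace(*map(float,sys.argv[1:3]),int(sys.argv[3])))
E
python3 arc.py 0.73 0.0 10
```

```text
clock: 45.6
position: [0.5187, 0.2619, 0.0587]
ee_rot: [0.66, 0.254, 0.66, -0.254]
contact_force: [0.8, 0.1, 0.2]
width: 0.0427
clock: 45.9
position: [0.5187, 0.2623, 0.0595]
ee_rot: [0.661, 0.254, 0.659, -0.253]
contact_force: [0.5, -0.8, 1.4]
width: 0.0301
t 45.9 p [0.5187 0.2623 0.0595] psi 0.837 w 0.0301 F [ 0.5 -0.8  1.4]
tool r 0.1422 theta 0.811
0.73 [ 0.2 -1.2 -0.2] [-0.102  0.001 -0.002]
0.649 [ 0.2 -2.3 -0. ] [-0.183  0.001 -0.002]
0.568 [ 0.2 -3.5  0.2] [-0.264  0.001 -0.002]
0.487 [ 0.2 -4.6  0.6] [-0.345  0.001 -0.002]
0.406 [ 0.2 -5.7  1. ] [-0.426  0.001 -0.002]
0.324 [ 0.2 -6.8  1.5] [-0.507  0.001 -0.002]
0.243 [ 0.2 -7.8  2.2] [-0.588  0.002 -0.002]
0.162 [ 0.2 -8.7  2.8] [-0.67   0.002 -0.002]
0.081 [ 0.2 -9.6  3.6] [-0.751  0.002 -0.002]
0.0 [  0.2 -10.4   4.4] [-0.832  0.002 -0.001]
```

```bash
python3 -m creep '{"delta_pos":[[0,-1.2,-0.2],[0,-2.3,0],[0,-3.5,0.2],[0,-4.6,0.6],[0,-5.7,1],[0,-6.8,1.5],[0,-7.8,2.2],[0,-8.7,2.8],[0,-9.6,3.6],[0,-10.4,4.4]],"dr":[[-0.102,0,0],[-0.183,0,0],[-0.264,0,0],[-0.345,0,0],[-0.426,0,0],[-0.507,0,0],[-0.588,0,0],[-0.67,0,0],[-0.751,0,0],[-0.832,0,0]]}' && python3 arc.py -0.02 -0.06 3
python3 - <<'E'
from h import *
w=img('top'); cv2.imwrite('pics/w11.png',np.hstack([cv2.resize(w['pixels'][150:260,160:310],(400,293)),cv2.resize(img('wrist')['pixels'],(400,293))]))
E
```

```text
clock: 46.9
position: [0.4812, 0.1559, 0.059]
ee_rot: [0.707, -0.035, 0.706, 0.036]
contact_force: [0.2, 2.0, -0.5]
width: 0.0301
t 46.9 p [0.4812 0.1559 0.059 ] psi 1.672 w 0.0301 F [ 0.2  2.  -0.5]
tool r 0.1457 theta 0.0058
-0.02 [ 0.2 -0.4  0.1] [-0.017  0.001 -0.002]
-0.04 [ 0.2 -0.7  0.1] [-0.037  0.001 -0.002]
-0.06 [ 0.2 -1.   0.1] [-0.057  0.001 -0.002]
```

View pics/w11.png

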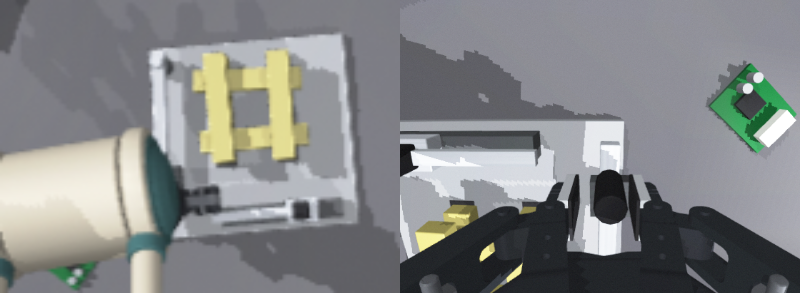

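The knob sits between the pads against the outer one, at about (608,197) in the wrist half. The keeper is nearly shut and the 2 N reading shows it is riding on the ball. I'll push on in small steps.

```bash
python3 -m creep '{"delta_pos":[[0,-0.2,0],[0,-0.4,0],[0,-0.5,0],[0,-0.6,0],[0,-0.6,0],[0,-0.6,0]],"dr":[[0,0,0],[0,0,0],[0,0,0],[0,0,0],[0,0,0],[0,0,0]]}' && python3 -m creep '{"delta_pos":[[0,-0.2,0],[0,-0.3,0],[0,-0.4,0],[0,-0.4,0]],"dr":[[0,0,0],[0,0,0],[0,0,0],[0,0,0]]}'
python3 - <<'E'
from h import *
w=img('wrist'); c=cloud(w); g=cv2.cvtColor(w['pixels'],cv2.COLOR_BGR2GRAY)
L=(np.einsum('ij,hwj->hwi',np.array([[.9952,.0978],[-.0978,.9952]]),c[...,:2]-[.5815,.0745]))
sel=(g>150)&(c[...,2]>.036)&(c[...,2]<.052)&(abs(L[...,1]-.095)<.03)&(L[...,0]<-.08)
q=L[sel]; print('bar pts local',sel.sum(),q.mean(0),q.min(0),q.max(0), 'z',c[sel][:,2].mean())
E
python3 arc.py 0 0.1 2
```

```text
clock: 47.6
position: [0.4816, 0.1495, 0.0583]
ee_rot: [0.706, -0.035, 0.706, 0.035]
contact_force: [-0.2, -0.0, -0.2]
width: 0.0299
clock: 48.0
position: [0.4817, 0.1481, 0.0582]
ee_rot: [0.706, -0.032, 0.706, 0.036]
contact_force: [-1.3, 8.7, -0.1]
width: 0.0295
bar pts local 1170 [-0.10762736  0.08836076] [-0.11591389  0.08214072] [-0.09581633  0.09478734] z 0.04590632452155386
t 48.05 p [0.4817 0.1481 0.0583] psi 1.667 w 0.0296 F [-1.2  9.5 -1.2]
tool r 0.1461 theta -0.0479
0.0 [0.1 0.7 0.1] [-0.002  0.    -0.005]
0.1 [0.1 2.1 0.2] [ 0.098 -0.    -0.005]
```

```bash
python3 -m creep '{"delta_pos":[[0,0.6,0],[0,0.6,0],[-2,0.6,0],[-6,0.6,0],[-10,0.6,0],[-10,0.6,0],[-10,0.6,0]],"dr":[[0,0,0],[0,0,0],[0,0,0],[0,0,0],[0,0,0],[0,0,0],[0,0,0]]}' && python3 -m creep '{"delta_pos":[[0,-13.2,-1.6],[0,-13.2,-1.6],[0,-13.2,-1.6],[0,-13.2,-1.6],[0,-13.2,-1.6],[0,-13.2,-1.6]],"dr":[[0,0,0],[0,0,0],[0,0,0],[0,0,0],[0,0,0],[0,0,0]]}' 0
python3 - <<'E'
from h import *
w=img('wrist'); cv2.imwrite('pics/w12.png',w['pixels']); c=cloud(w); g=cv2.cvtColor(w['pixels'],cv2.COLOR_BGR2GRAY)
for nm,(x,y) in (('lock',(.4785,.021)),('knob',(.482,.154))):
    sel=(np.hypot(c[...,0]-x,c[...,1]-y)<.02)&(c[...,2]>.08)&(c[...,2]<.095)
    q=c[sel]; m=q.mean(0); d=m[:2]-[.5815,.0745]; print(nm,sel.sum(),m,q.min(0),q.max(0),'local',.9952*d[0]+.0978*d[1],-.0978*d[0]+.9952*d[1])
plan([(.4785,.021,.062,1.667)])
E
```

```text
clock: 48.75
position: [0.482, 0.1511, 0.1592]
ee_rot: [0.707, -0.035, 0.705, 0.035]
contact_force: [-0.3, 0.0, 0.3]
width: 0.0298
clock: 49.35
position: [0.4778, 0.0192, 0.1574]
ee_rot: [0.706, -0.035, 0.707, 0.035]
contact_force: [0.7, 0.4, 0.1]
width: 0.0423
lock 716 [0.47834083 0.01953732 0.0861763 ] [0.46955247 0.01131664 0.08014093] [0.48843011 0.02800061 0.08867359] local -0.10803935084875042 -0.04460988782588607
knob 616 [0.48186338 0.15157436 0.08536815] [0.47380924 0.14368757 0.08004717] [0.49142039 0.16202902 0.08820291] local -0.0916204914157477 0.08644886772422665
t 49.4 p [0.478  0.0195 0.1576] psi 1.67 w 0.0427 F [-0.4  0.9 -0.8]
[0.478 0.021 0.062 1.667] -> dp [9.56 0.14 0.08] dr [ 0.003 -0.001 -0.001]
```

View pics/w12.png

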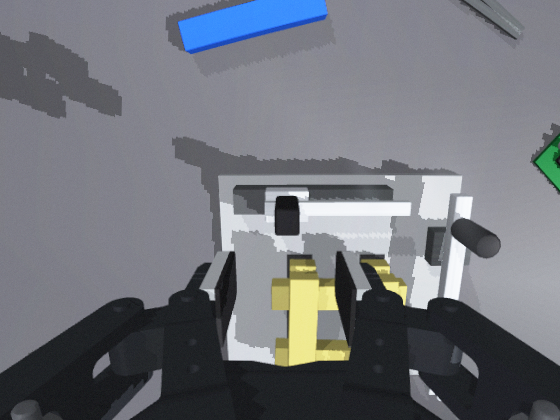

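Keeper bar is parallel to the stack and shut: bar at about (460,260), knob (475,237). The lock grip (287,215) is centred between the jaws, so I slide it next.

```bash
python3 -m creep '{"delta_pos":[[5,0,0],[8,0,0],[9.5,0,0],[9.5,0,0],[9.5,0,0]],"dr":[[0,0,0],[0,0,0],[0,0,0],[0,0,0],[0,0,0]]}' && python3 -m creep '{"delta_pos":[[0,0,0],[0,0,0],[0,0.5,0],[0,1.3,0],[0,2.2,0],[0,3.2,0],[0,4.2,0],[0,5.2,0],[0,6.0,0],[0,6.3,0]],"dr":[[0,0,0],[0,0,0],[0,0,0],[0,0,0],[0,0,0],[0,0,0],[0,0,0],[0,0,0],[0,0,0],[0,0,0]]}' -0.3 && python3 -m creep '{"delta_pos":[[0,0.2,0],[0,0.3,0],[0,0.4,0],[0,0.4,0]],"dr":[[0,0,0],[0,0,0],[0,0,0],[0,0,0]]}'
python3 -c "
from h import *
plan([])"
```

```text
clock: 49.9
position: [0.4787, 0.0193, 0.0634]
ee_rot: [0.706, -0.035, 0.706, 0.035]
contact_force: [0.5, 0.1, 0.6]
width: 0.0426
clock: 50.9
position: [0.4731, 0.0731, 0.0633]
ee_rot: [0.706, -0.045, 0.706, 0.032]
contact_force: [2.0, -40.2, -1.1]
width: 0.0298
clock: 51.3
position: [0.4731, 0.0732, 0.0633]
ee_rot: [0.706, -0.047, 0.706, 0.03]
contact_force: [3.4, -44.5, -1.2]
width: 0.0299
t 51.3 p [0.4731 0.0732 0.0633] psi 1.681 w 0.0299 F [  3.4 -44.5  -1.2]
```

Blocked at 44 N after about 47 mm of travel. I'll back off and look.

```bash
python3 -m creep '{"delta_pos":[[0,-0.6,0],[0,-1,0],[0,-1,0],[0,-1,0]],"dr":[[0,0,0],[0,0,0],[0,0,0],[0,0,0]]}'
python3 - <<'E'
from h import *
plan([])
w=img('wrist'); cv2.imwrite('pics/w13.png',np.hstack([cv2.resize(img('scene')['pixels'][170:310,260:420],(400,350)),cv2.resize(w['pixels'],(400,350))]))
E
```

```text
clock: 51.7
position: [0.4733, 0.0724, 0.0634]
ee_rot: [0.706, -0.038, 0.706, 0.034]
contact_force: [1.1, -12.6, 1.7]
width: 0.0297
t 51.7 p [0.4733 0.0724 0.0634] psi 1.672 w 0.0297 F [  1.1 -12.6   1.7]
```

```bash
cat > lk.py <<'E'
from h import *
def L(p): d=p[...,:2]-np.array([.5815,.0745]); return np.stack([.9952*d[...,0]+.0978*d[...,1],-.0978*d[...,0]+.9952*d[...,1]],-1)
for n in ('wrist','scene','top'):
    w=img(n); c=cloud(w); g=w['pixels'].max(2); l=L(c)
    b=(w['depth']>0)&(c[...,2]>.055)&(c[...,2]<.0895)&(g<75)&(l[...,0]<-.08)&(l[...,0]>-.135)&(l[...,1]>-.06)&(l[...,1]<.11)
    k,lab,st,ce=cv2.connectedComponentsWithStats(b.astype(np.uint8))
    for i in range(1,k):
        if st[i,4]<25: continue
        m=lab==i; q=l[m]*1000; print(n,'dark',ce[i].round(),st[i,4],'local min',q.min(0).round(),'max',q.max(0).round(),'mean',q.mean(0).round(1),'z',(c[m][:,2].min()*1000).round(),(c[m][:,2].max()*1000).round())
    b=(w['depth']>0)&(c[...,2]>.046)&(c[...,2]<.060)&(g>140)&(l[...,0]<-.09)&(l[...,0]>-.13)&(l[...,1]>-.06)&(l[...,1]<.16)
    if b.sum()>20: q=l[b]*1000; print(n,'bolt',b.sum(),np.percentile(q,2,axis=0).round(),np.percentile(q,98,axis=0).round())
p,_,_=pose(); print('tool local',L(p)*1000)
E
python3 lk.py
```

```text
wrist dark [265. 278.] 2939 local min [-118.   -9.] max [-97.   8.] mean [-111.3    0.2] z 55.0 89.0
wrist dark [324. 280.] 413 local min [-118.   23.] max [-96.  24.] mean [-109.4   23. ] z 64.0 89.0
wrist dark [218. 272.] 233 local min [-115.  -21.] max [-113.  -15.] mean [-113.8  -17.8] z 71.0 89.0
wrist dark [352. 272.] 239 local min [-115.   31.] max [-113.   36.] mean [-114.    33.6] z 72.0 89.0
wrist dark [466. 299.] 1590 local min [-100.   79.] max [-89.  95.] mean [-97.1  84.7] z 55.0 88.0
wrist bolt 4648 [-119.  -13.] [-98.  90.]
scene dark [324. 218.] 138 local min [-117.  -10.] max [-95.   7.] mean [-102.3   -0.2] z 55.0 89.0
scene dark [362. 231.] 129 local min [-98.  79.] max [-80.  96.] mean [-86.   87.9] z 55.0 89.0
scene bolt 126 [-113.  -13.] [-96.  71.]
tool local [-107.84544317    8.55212713]
```

```bash
python3 -m creep '{"delta_pos":[[0,-0.6,0],[0,-1,0],[-3,-1,0],[-8,-1,0],[-11,-1,0],[-11,-1,0],[-11,-1,0]],"dr":[[0,0,0],[0,0,0],[0,0,0],[0,0,0],[0,0,0],[0,0,0],[0,0,0]]}'
cat > grid.py <<'E'
from h import *
from lk import L
def grid(n,xs,ys,s=.004):
    w=img(n); c=cloud(w); l=L(c); ok=(w['depth']>0)&(c[...,2]<.092)
    print(n,'rows x, cols y(mm):',' '*4,' '.join('%3d'%(y*1000) for y in ys))
    for x in xs:
        o=[]
        for y in ys:
            m=ok&(abs(l[...,0]-x)<s/2)&(abs(l[...,1]-y)<s/2); o.append('%3d'%round(np.percentile(c[m][:,2],80)*1000) if m.sum() else '  .')
        print('%5d'%(x*1000),' '.join(o))
if __name__=='__main__':
    grid('wrist',np.arange(-.076,-.136,-.004),np.arange(-.024,.122,.006))
E
python3 grid.py
```

```text
clock: 52.65
position: [0.4736, 0.0659, 0.1735]
ee_rot: [0.706, -0.034, 0.706, 0.035]
contact_force: [0.5, -0.9, -0.5]
width: 0.0298
wrist dark [284. 209.] 747 local min [-116.   -7.] max [-99.   8.] mean [-110.1    0.2] z 55.0 89.0
wrist dark [404. 231.] 794 local min [-99.  79.] max [-82.  96.] mean [-93.1  85.3] z 55.0 89.0
wrist bolt 1984 [-118.  -14.] [-98.  92.]
scene dark [324. 218.] 126 local min [-116.   -9.] max [-96.   7.] mean [-102.3    0.6] z 55.0 89.0
scene dark [362. 231.] 129 local min [-98.  79.] max [-80.  96.] mean [-85.8  87.9] z 55.0 89.0
scene bolt 136 [-113.  -13.] [-94.  73.]
tool local [-109.34222614    1.75664796]
wrist rows x, cols y(mm):      -24 -18 -12  -6   0   5  11  17  23  29  35  41  47  53  59  65  71  77  83  89  95 101 107 113 119
  -76  11  11  11   .   .   .  11  11  11  11  11  11  11  11  11  11  11  25  47  47   .   .   .   .   2
  -80  11  11  11   .   .   .  11  11  11  11  11  11  11  11  11  11  11  25  46  11   .   .   .   2   2
  -84  11  11  11   .   .   .  11  11  11  11  11  11  11  11  11  11  11  11  86  87  86   .   .   2   2
  
[... 675 characters left out ...]
  52  52  53  53  52  52  52  52  52  52  51  11  11   2   1   1
 -116  31  31  47  82  84  83  47  31  30  31  30  11  11  11  11  10  11  11  46  45  11  10   2   1   1
 -120  11  11  46  45  45  43  44  11  11  11  11  11  11  11  11  11  11  11  11  11  11  11   1   1   1
 -124  11  11  10  10  11  11  11  11  11  10  11  11  11  11  11  11  11  11  11  11  11  11   2   2   2
 -128   2   2   2   2   1   2   1   1   2   1   1   1   1   2   1   1   2   1   1   1   1   1   1   1   1
 -132   2   2   2   2   2   1   1   2   2   2   2   2   2   2   1   2   2   1   1   2   1   1   1   1   1
 -136   2   2   1   2   2   2   2   2   2   2   1   1   2   1   1   1   1   1   1   1   1   1   1   1   1
```

```bash
python3 -m creep '{"delta_pos":[[0,-3.2,0.1],[0,-3.2,0.1],[0,-3.2,0.1],[0,-3.2,0.1],[0,-3.2,0.1],[0,-3.2,0.1],[0,-3.2,0.1],[0,-3.2,0.1],[0,-3.2,0.1],[0,-3.2,0.1]],"dr":[[1.49,0,0],[1.49,0,0],[1.49,0,0],[1.49,0,0],[1.49,0,0],[1.49,0,0],[1.49,0,0],[1.49,0,0],[1.49,0,0],[1.49,0,0]]}' -1
python3 - <<'E'
from grid import *
grid('wrist',np.arange(-.088,-.128,-.004),np.arange(-.108,.04,.006))
grid('wrist',np.arange(-.096,-.122,-.003),np.arange(.070,.116,.002),.003)
p=pose()[0]; print(L(p)*1000)
O=np.array([.5815,.0745]);S=np.array([[.9952,-.0978],[.0978,.9952]])
a=O+S@np.array([-.108,-.030]); b=O+S@np.array([-.108,-.003])
plan([(*a,.063,.098),(*b,.063,.098)])
E
```

```text
clock: 53.85
position: [0.4772, 0.0336, 0.172]
ee_rot: [0.54, 0.454, 0.542, -0.455]
contact_force: [-0.9, 1.4, -0.1]
width: 0.0001
wrist dark [325.  30.] 919 local min [-99.  79.] max [-82.  96.] mean [-91.3  86.1] z 55.0 89.0
wrist dark [288. 165.] 718 local min [-116.   -7.] max [-99.   8.] mean [-107.5    1.9] z 56.0 88.0
wrist bolt 2119 [-118.  -14.] [-96.  92.]
scene dark [324. 218.] 125 local min [-118.   -9.] max [-95.   7.] mean [-102.2    0.6] z 55.0 88.0
scene dark [362. 231.] 131 local min [-98.  78.] max [-81.  96.] mean [-85.7  88. ] z 55.0 88.0
scene bolt 132 [-114.  -14.] [-94.  73.]
tool local [-107.55021878  -30.53178588]
wrist rows x, cols y(mm):      -108 -102 -95 -89 -83 -77 -71 -65 -59 -53 -47 -41 -35 -29 -23 -17 -11  -5   0   6  12  18  24  30  36
  -88   .   .   .  11  11  11  12  11  11  11  11  11  11  12  11  11  11  11  11  11  11  11  11  11  11
  -92   .   .   .   .  11  12  11  11  11  11  11  11  11  11  11  11  11  11  11  11  11  11  11  11  11
  -96   .   .   .   .  11  16  31  30  31  31  30  31  30  30  31  31  46  47  46  47  47  34  30  30  30
 -
[... 1392 characters left out ...]
53  53  53  53  53  47  47   .   .   .  10  10   1   1   2   2   1
 -111  53  53  52  52  53  53  52  52  53  53  52  47  47   .   .   .   .   1   1   1   2   2   2
 -114  11  11  11  11  11  38  46  46  46  46  47  47  47   .   .   .  10  10   1   1   1   1   2
 -117  11  11  10  11  11  10  11  11  11  10  11  11  10  10  11  11  11  10   1   1   1   1   2
 -120  11  11  11  11  11  10  11  11  11  11  11  11  11  11  11  11  10   9   2   2   1   1   1
[-107.34017054  -30.60301048]
t 54.1 p [0.4777 0.0335 0.1727] psi 0.181 w -0.0003 F [-0.   0.   0.4]
[0.477 0.034 0.063 0.098] -> dp [10.97 -0.05 -0.06] dr [ 0.083 -0.     0.001]
[0.474 0.061 0.063 0.098] -> dp [ 0.   0.  -2.7] dr [0. 0. 0.]
```

```bash
python3 -m creep '{"delta_pos":[[5,0,0],[8,0,0],[10,0,0],[10.9,0,0],[10.9,0,0],[10.9,0,0]],"dr":[[0.083,0,0],[0.083,0,0],[0.083,0,0],[0.083,0,0],[0.083,0,0],[0.083,0,0]]}' && python3 -m creep '{"delta_pos":[[0,0,-0.4],[0,0,-0.8],[0,0,-1.1],[0,0,-1.2],[0,0,-1.3],[0,0,-1.4],[0,0,-1.4]],"dr":[[0,0,0],[0,0,0],[0,0,0],[0,0,0],[0,0,0],[0,0,0],[0,0,0]]}'
python3 lk.py | egrep 'dark|tool'; python3 -c "
from h import *
plan([])"
```

```text
clock: 54.7
position: [0.4789, 0.0335, 0.065]
ee_rot: [0.524, 0.476, 0.523, -0.475]
contact_force: [1.1, 0.7, 0.1]
width: 0.0002
clock: 55.4
position: [0.4769, 0.0465, 0.0646]
ee_rot: [0.524, 0.475, 0.523, -0.476]
contact_force: [-0.8, -3.8, 3.2]
width: 0.0001
wrist dark [325.  13.] 1211 local min [-99.  79.] max [-83.  88.] mean [-92.1  81.3] z 55.0 88.0
wrist dark [282. 241.] 3350 local min [-120.  -12.] max [-93.   9.] mean [-107.     0.9] z 55.0 89.0
scene dark [324. 218.] 121 local min [-116.   -8.] max [-95.   7.] mean [-102.4    0.8] z 55.0 89.0
scene dark [314. 216.] 38 local min [-100.  -26.] max [-89. -13.] mean [-94.3 -19.5] z 72.0 89.0
scene dark [362. 231.] 130 local min [-99.  79.] max [-80.  96.] mean [-85.7  88. ] z 55.0 88.0
tool local [-106.83563249  -17.66046336]
t 55.55 p [0.4769 0.0465 0.0646] psi 0.097 w -0.0001 F [-0.8 -5.2  2.9]
```

```bash
python3 -m creep '{"delta_pos":[[0,0,-0.2],[0,0,-0.4],[0,0,-0.4]],"dr":[[0,0,0],[0,0,0],[0,0,0]]}' && python3 -m creep '{"delta_pos":[[0,0,-0.2],[0,0,-0.3],[0,0,-0.3]],"dr":[[0,0,0],[0,0,0],[0,0,0]]}'
python3 lk.py | egrep 'dark|tool'
```

```text
clock: 55.85
position: [0.477, 0.0467, 0.0647]
ee_rot: [0.527, 0.472, 0.522, -0.476]
contact_force: [0.4, -18.1, 3.8]
width: 0.0001
clock: 56.15
position: [0.477, 0.0469, 0.0648]
ee_rot: [0.529, 0.47, 0.521, -0.477]
contact_force: [-0.6, -27.4, 1.4]
width: -0.0003
wrist dark [327.  13.] 1251 local min [-99.  79.] max [-83.  88.] mean [-92.1  81.4] z 55.0 88.0
wrist dark [282. 242.] 3344 local min [-120.  -12.] max [-93.   9.] mean [-107.     1.3] z 55.0 89.0
scene dark [324. 218.] 120 local min [-115.   -8.] max [-95.   7.] mean [-102.2    0.8] z 55.0 89.0
scene dark [314. 216.] 39 local min [-96. -26.] max [-92. -13.] mean [-93.9 -19.4] z 72.0 89.0
scene dark [362. 231.] 129 local min [-98.  78.] max [-80.  96.] mean [-85.8  88. ] z 56.0 88.0
tool local [-106.71085896  -17.22254025]
```

The lock itself stops with its grip at local y ≈ 0, well clear of the gripper, the knob and the bar. This suggests it started about 15 mm along its travel, so this may already be the end stop. To be sure, I'll draw it back to see whether it passes its start (-44.6 mm) towards -60.

```bash
python3 -m creep '{"delta_pos":[[0,0,1],[-3,0,1.2],[-5,0,1.2],[-5,0,-1],[-5,0,-3.3],[-5,0,-3.3],[-2,0,-3.3],[0,0,-3.3],[0,0,-3.3]],"dr":[[0,0,0],[0,0,0],[0,0,0],[0,0,0],[0,0,0],[0,0,0],[0,0,0],[0,0,0],[0,0,0]]}' && python3 -m creep '{"delta_pos":[[0,0,0.7],[0,0,1.4],[0,0,2.1],[0,0,2.8],[0,0,3.5],[0,0,4.2],[0,0,4.9],[0,0,5.4],[0,0,5.8],[0,0,5.8]],"dr":[[0,0,0],[0,0,0],[0,0,0],[0,0,0],[0,0,0],[0,0,0],[0,0,0],[0,0,0],[0,0,0],[0,0,0]]}'
python3 lk.py | egrep 'dark|tool'
```

```text
clock: 57.2
position: [0.4703, 0.087, 0.0619]
ee_rot: [0.522, 0.474, 0.525, -0.477]
contact_force: [-0.1, 0.6, -0.4]
width: -0.0001
clock: 58.2
position: [0.4786, 0.0288, 0.0643]
ee_rot: [0.524, 0.475, 0.523, -0.476]
contact_force: [0.3, 0.1, 0.1]
width: -0.0003
wrist dark [285. 260.] 147 local min [-107.  -26.] max [-105.  -24.] mean [-106.1  -25.3] z 69.0 89.0
wrist dark [258. 271.] 302 local min [-120.  -30.] max [-113.  -28.] mean [-116.4  -29.3] z 71.0 89.0
wrist dark [312. 271.] 289 local min [-99. -30.] max [-93. -29.] mean [-95.7 -29.4] z 70.0 89.0
wrist dark [285. 345.] 32 local min [-108.  -60.] max [-104.  -58.] mean [-106.1  -59. ] z 86.0 88.0
scene dark [302. 214.] 120 local min [-113.  -60.] max [-91. -31.] mean [-98.6 -48.6] z 55.0 89.0
scene dark [362. 231.] 135 local min [-100.   78.] max [-80.  96.] mean [-85.7  87.8] z 55.0 88.0
tool local [-107.28781479  -34.77492265]
```

```bash
python3 -m creep '{"delta_pos":[[0,0,0.3],[0,0,0.6],[0,0,0.8],[0,0,1],[0,0,1.2],[0,0,1.2]],"dr":[[0,0,0],[0,0,0],[0,0,0],[0,0,0],[0,0,0],[0,0,0]]}'
python3 lk.py | egrep 'dark|tool'
```

```text
clock: 58.95
position: [0.4786, 0.024, 0.0643]
ee_rot: [0.519, 0.48, 0.525, -0.474]
contact_force: [0.6, 22.5, 3.1]
width: 0.0002
wrist dark [285. 260.] 148 local min [-108.  -31.] max [-105.  -30.] mean [-106.4  -30.2] z 69.0 89.0
wrist dark [258. 271.] 304 local min [-120.  -35.] max [-114.  -33.] mean [-116.7  -34.2] z 71.0 89.0
wrist dark [312. 271.] 292 local min [-99. -36.] max [-93. -34.] mean [-96.2 -34.4] z 72.0 89.0
scene dark [302. 214.] 87 local min [-109.  -60.] max [-91. -35.] mean [-97.8 -50.3] z 57.0 89.0
scene dark [362. 231.] 132 local min [-98.  78.] max [-80.  96.] mean [-85.6  87.9] z 55.0 88.0
top dark [221. 226.] 32 local min [-98.  84.] max [-84.  98.] mean [-91.2  89.7] z 62.0 89.0
tool local [-107.32279782  -40.1724336 ]
```

Travel between the two stops works out at 60 mm (22.5 mm plus twice the contact offset), so the previous stop was home. I'll push it home again.

```bash
python3 -m creep '{"delta_pos":[[0,0,-1],[-3,0,-1],[-5,0,-1],[-5,0,1.5],[-5,0,3.9],[-5,0,3.9],[-2,0,3.9],[0,0,3.9],[0,0,3.9],[0,0,3.9]],"dr":[[0,0,0],[0,0,0],[0,0,0],[0,0,0],[0,0,0],[0,0,0],[0,0,0],[0,0,0],[0,0,0],[0,0,0]]}' && python3 -m creep '{"delta_pos":[[0,0,-0.8],[0,0,-1.6],[0,0,-2.4],[0,0,-3.2],[0,0,-4],[0,0,-4.8],[0,0,-5.6],[0,0,-6.2],[0,0,-6.6],[0,0,-6.9]],"dr":[[0,0,0],[0,0,0],[0,0,0],[0,0,0],[0,0,0],[0,0,0],[0,0,0],[0,0,0],[0,0,0],[0,0,0]]}' && python3 lk.py | egrep 'scene dark|tool'; python3 -c "
from h import *
plan([])"
```

```text
clock: 60.1
position: [0.4831, -0.0209, 0.0643]
ee_rot: [0.523, 0.475, 0.524, -0.476]
contact_force: [0.6, 0.1, -0.2]
width: 0.0
clock: 61.1
position: [0.4766, 0.0466, 0.0643]
ee_rot: [0.525, 0.474, 0.523, -0.476]
contact_force: [1.2, -11.1, 1.3]
width: -0.0004
scene dark [324. 218.] 121 local min [-114.   -8.] max [-96.   7.] mean [-102.2    0.8] z 55.0 88.0
scene dark [314. 216.] 38 local min [-98. -25.] max [-90. -13.] mean [-93.9 -19.3] z 71.0 89.0
scene dark [362. 231.] 128 local min [-97.  78.] max [-80.  96.] mean [-85.7  88. ] z 56.0 88.0
tool local [-107.10593623  -17.6329721 ]
t 61.25 p [0.4766 0.0465 0.0643] psi 0.097 w 0.0003 F [ 0.8 -4.5  1.3]
```

Home again at the stop, 11 N. Retract clear, then a final check of the crib, keeper and lock.

```bash
python3 -m creep '{"delta_pos":[[0,0,1],[0,0,1.5],[-4,0,1.5],[-9,0,1.5],[-14,0,1.5],[-14,0,1.5],[-14,0,1.5]],"dr":[[0,0,0],[0,0,0],[0,0,0],[0,0,0],[0,0,0],[0,0,0],[0,0,0]]}' && python3 -m creep '{"delta_pos":[[0,-8,8],[0,-8,8],[0,-8,8],[0,-8,8],[0,-8,8],[0,-8,8]],"dr":[[0,0,0],[0,0,0],[0,0,0],[0,0,0],[0,0,0],[0,0,0]]}'
python3 lk.py | egrep 'dark|bolt|tool'
python3 - <<'E'
from h import *
import chk
d=chk.crib('top'); chk.crib('scene'); bars(d)
C=cloud(d); h=cv2.cvtColor(d['pixels'],cv2.COLOR_BGR2HSV)
from grid import grid
grid('top',np.arange(.06,-.125,-.012),np.arange(.070,.112,.006),.010)
E
```

```text
clock: 61.95
position: [0.4784, 0.0324, 0.2052]
ee_rot: [0.524, 0.476, 0.523, -0.475]
contact_force: [-0.2, -0.9, 0.2]
width: -0.0002
clock: 62.55
position: [0.4068, -0.0541, 0.2038]
ee_rot: [0.523, 0.475, 0.524, -0.475]
contact_force: [0.9, -0.4, 0.0]
width: 0.0003
wrist dark [385.  54.] 416 local min [-117.   -8.] max [-100.    7.] mean [-113.2   -3.3] z 55.0 88.0
wrist bolt 911 [-119.  -16.] [-97.  40.]
scene dark [324. 218.] 126 local min [-115.   -9.] max [-96.   7.] mean [-102.3    0.6] z 56.0 88.0
scene dark [362. 231.] 130 local min [-98.  78.] max [-80.  96.] mean [-86.  88.] z 55.0 89.0
scene bolt 132 [-113.  -14.] [-96.  73.]
top dark [222. 227.] 39 local min [-98.  83.] max [-85.  98.] mean [-91.5  89.6] z 59.0 89.0
top dark [255. 230.] 28 local min [-116.   -4.] max [-102.    9.] mean [-108.6    2.2] z 71.0 88.0
top bolt 167 [-118.  -11.] [-96.  97.]
tool local [-186.48851724 -110.88815591]
top 0.05 px [265. 189.] z 0.0597 local mm [ -0.6 -28.7] size [109.  22.] ang 4.8
top 0.05 px [241. 190.] z 0.0598 local mm [ 1.7 33.3] size [109.  23.] ang 6.6
top 0.034 px [252. 179.
[... 1597 characters left out ...]
   1.7] z 70.0 89.0
top bolt 173 [-118.  -11.] [-96.  97.]
tool local [-186.95053033 -111.26058183]
top rows x, cols y(mm):       70  76  82  88  94 100 106
   60  12  13  37  51  61  61   5
   48  14  14  36  52  61  48  12
   36  13  13  26  49  50  50  12
   24  15  12  13  48  49  50  10
   12  13  13  14  49  50  52  14
    0  14  12  37  49  49  49  10
  -11  14  13  19  48  50  51  13
  -23  13  12  34  48  49  48  12
  -35  13  13  19  48  50  49  10
  -47  14  13  44  47  50  50  26
  -59  13  13  31  49  50  48  30
  -71  14  14  30  49  49  48  29
  -83  14  14  49  86  88  86  27
  -95  14  14  64  88  89  89  10
 -107  55  55  54  54  53  49  10
 -119  13  13  13  12  14  13  12
```

```bash
python3 -c "
from rig import manip
print(manip.sign_off())"
```

```text
the job is handed in; nothing more can be done
None
```

The job is handed in: all six khaki bars present are stacked as a three-layer crib, the keeper is shut in its detent, and the lock is home. It took about 63 s of the 210 s, and the interface gave no verdict.

**Crib:** Before the sixth bar went on, the far second-layer bar had been displaced by about 11 mm, probably by a knock. I pushed it back and re-laid the right-hand top bar. The last top-camera check put the top bars within about 3 mm and 1° of their places, and the second-layer bars at x = ±30 mm. Layer 1 was well placed when laid, but at the end it showed only in pieces, so I could not measure it fully again.

**Keeper:** The push force fell from 2 N to 0 as it snapped, then rose to 9 N at the stop. At the end the bar read parallel to the stack.

**Lock:**
- It stopped 44 mm after its start position, short of the 60 mm I expected, and the force on the tool briefly reached 44 N. The contact was at the fingertips, not the gripper's body.
- I drew it back to its other stop, which showed about 60 mm between the stops, so it had started about 15 mm along.
- I then pushed it home again, with 11 N at the stop.

**Checks that disagreed:** The top and wrist cameras differed by 2 to 4 mm across the stack. The scene camera read the bars 4 to 6 mm further along x. All are inside the 14 mm tolerance.

I touched none of the other items or the blue and red look-alikes. I measured nothing on them at the end except the cutters, which had not moved.

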